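Put the inspection lamp away in its spring-hatch charging dock

ROBOT

A 6-joint arm with a two-finger parallel gripper is mounted at the origin on the work surface. World frame = base frame: x ahead of the robot, y to its left, z up, the work surface at z = 0. Lengths are in m, angles in rad, forces in N, time in s.
With the tool pointing down it reaches from about 0.325 to 0.85 m from the base axis. Payload 15.5 kg.
Tool frame: the origin (TCP) lies between the finger pads; the fingertips stand 8 mm ahead of it and the grasp point (between the pads) lies 11 mm behind it; x points along the fingers, z is the direction in which the jaws open and shut, and the axes are right-handed (so a half turn about x gives the same grasp; the last joint's range is limited). The gripper opens to 91 mm and grips with 3 to 60 N. Pads are 32 mm wide; open, the fingers measure 118 mm over their backs; the gripper's body (76 mm by 178 mm) begins 60 mm behind the grasp point.
Start: joints at [1.165, 0.494, 1.345, -0, 1.302, -0.096], TCP at [0.191, 0.595, 0.222] pointing down, gripper open.
Joint ranges: [-2.91, 2.91], [-0.82, 2.16], [0.22, 2.67], [-1.22, 4.37], [0.12, 2.79], [-3.08, 3.08]. Speed limits (rad/s): [1.89, 1.89, 2.57, 3.01, 3.01, 3.01].

INTERFACE

Orientations are given as a unit quaternion [w, x, y, z].
In Python, from plant import robot gives the robot as it stands.
- The arm moves only by the tool play_rows, never from a script. Its argument "rows" is a list of rows, each a list of 3 entries, a list of its own where there are three numbers: the shift along the world's x, y, z scaled (see below), then the turn about the world's z scaled (see below), then the gripper's target within -1 to 1 (shut at 1, half-way at 0, fully open at -1). In form: [[[dx, dy, dz], turn, claw], ...]. A call has exactly 5 rows; each row is the pose to reach, as a shift and turn from the pose commanded when the call began; what a row does not reach only later rows make up. The controller multiplies each number of a shift by 250 mm and each number of a turn by 60 degrees. A row lasts 1/10 s, in which the tool goes at most 50 mm and 8.59 degrees, less where a joint would pass 70% of its speed; a pose out of reach is approached as far as the arm can. A call with a number of a shift or a turn outside -1 to 1 is refused whole. A call with a gripper value outside its range is refused whole. The fingers move at their own pace and stop on an object; the grip force is fixed at half the most. Time passes only in rows, so rows that repeat a pose let the fingers close, or fill a call up. It gives the time, the measured TCP pose, the force and the opening at its end, in the units of the state.
- robot.read_state(): the state, without advancing time (a new reading comes with each control period).
- robot.get_image(name): name is "side" or "top"; returns a dict with "pixels" (384x512x3 uint8, red, green, blue), "range_z" (384x512 float32, m along the optical axis (not along the pixel's ray), 0 where there is no reading), "K" (3x3 intrinsics, pixels), "T" (4x4, takes a point from camera to world coordinates). Camera axes: x right, y down, z forward; pixel columns grow to the right and rows downward; lengths in m; the calibration is good to about 2 mm. A picture is of the moment at which its call begins.
- robot.sign_off(): hands the job in, once; it reports no verdict.
The state is a dict: "clock": time; "qpos": joint angles; "dq": joint speeds; "joint_torque": joint torques, N m; "tcp_pos": TCP position; "eef_rot": TCP orientation; "wrist_force": force on the tool from outside, world axes, zero at the start; "wrist_torque": the same for the moment, N m; "width": opening from 0.0 (shut) to 1.0 (fully open).
Only numpy, scipy, OpenCV 4.12 (cv2) and the standard library are available. Lean on these libraries where they do the work, as an engineer would, in place of code of your own. Each camera call takes 0.05 s, during which the arm holds its last target.

TASK

Press the blue hatch of the tilted charging dock once so that its latch lets go and it springs open, lay the inspection lamp gently in the cradle inside, flat between the rubber ribs with its orange head at the upper, hinge end, and push the hatch shut again until the latch catches and it stays flush by itself. Leave everything else on the bench where it is.

Things in the scene. Friction and masses are not known exactly. Their poses are not given: they have to be found in the camera images.
- bay: Tray of the charging dock: grey box, 196 x 180 mm, on a fixed stand, open on top under a blue hatch, sloping down to the robot at 25 degrees. Origin: centre of its floor, 105 mm over the bench. Axes: x up the slope to the hinge, y level to the left, z square out of the tray (25 degrees off vertical, leaning to the robot). All dock points share these axes; x, y, z below in mm in this frame.
- dock_cradle (a point): Same point as the tray's origin: centre of the cradle. Floor z = 0; inside x -63 to 63, y -82 to 82. Four black ribs, 14 long (x), 8 wide, 10 high, centred at x = +-36, y = +-23, leave a groove 38 wide along x for the lamp; between them (x -29 to 29) is room for fingers. End walls: 28 high at x = -63, 40 high at x = 63. Side walls (inner faces y = +-82) 46 high. Copper contacts at the lower end.
- dock_rim (a point): Middle of the top of the lower front wall (x = -109, z = 46), the dock edge nearest the robot. Between it and the cradle (x -106 to -69) sits the latch, under a steel deck at z = 28.
- dock_hinge (a point): Middle of the hinge line (x = 75, z = 43), which runs along y. The hatch panel is 160 wide, 6 thick (3 either side of the hinge line's plane); its lower edge is 177 from the hinge. Fully open it stands nearly square to the tray, so it leans over it towards the robot; its free edge then is about 0.33 m over the bench.
- hatch (a joint): Hatch angle (rad): 0 latched, flush; grows as its lower edge swings up; stop at 1.5. Push-push latch. To free it press the pad 10 mm in, to the stop (-0.062), and let go: a damped spring swings it fully open in 1 to 3 s (keep clear). To shut it push it down past flush to the same stop, let go: it comes back to 0 and stays. 2 to 6 N at the pad, 10 N at the stop. Each further press frees it.
- hatch_pad (a point): Centre of the press pad: black rubber disc 24 mm across on the outer face of the hatch, on its middle line, 158 mm from the hinge line, 19 mm from the lower edge. Latched, it lies at x = -83, y = 0, z = 47. Its axes turn with the hatch and match the tray's when the hatch reads 0; z is square out of the outer face.
- lamp_center (a point): Pocket inspection lamp lying flat on the bench: a bar 100 mm long with a black body (26 wide, 22 high) with a white strip on top, and an orange head (30 long, 30 wide, 24 high) at one end; 0.1 to 0.16 kg. The point is its centre, 12 mm above its underside. x runs along the lamp towards the orange head, z up. Grip it across the black body at or just behind the centre.
- lamp_head (a point): Centre of the orange head, 35 mm from the lamp's centre along its x axis.
- grease_tin: Green tub with a white cap, 52 across, 50 high, loose bystander. Origin at the centre of its underside.
- spray_a: White and red spray can, 64 across, 190 high, loose bystander. Origin: centre of underside.
- spray_b: Steel and yellow spray can, 64 across, 170 high, loose bystander. Origin: centre of underside.
- pill_jar: Blue jar, 60 across, 90 high, loose bystander. Origin: centre of underside.
- tape: Roll of green tape lying flat, 90 across, 24 high, loose bystander. Origin: centre of underside.
- driver: Screwdriver with yellow handle lying on the bench, loose bystander.
- spanner: Steel spanner lying on the bench, loose bystander.
- nut_tub: Clear open tub of nuts and fittings, 150 x 120 x 50 mm, loose bystander. Origin: centre of underside.
Things that resemble listed ones, but are neither listed nor needed, are in the scene too. Leave any pink, red or yellow look-alike of the part that bears lamp_center alone.

How it is judged:
By the outcome, as a careful person would: the job done as asked, in the order asked, and still so for the second after the job is handed in, with the robot touching nothing.
It also fails if it takes over 72 s, if anything falls off the work surface, if the arm or the gripper's body presses on something with over 40 N, if the wrist force passes 120 N, or if a joint passes its speed limit or range.

## Working session

There is one attempt and no reset: what is moved stays moved. The work goes in short steps, Python scripts to look and compute and a tool call to move; the robot and the scene stay as the last step left them, time stands still between calls to the robot, and variables do not carry over. Pictures are saved under pics/ and viewed, and the job is handed in when it is done.

Besides the shell and the picture viewer there is one more tool, called after "Request:" as name(argument=value, ...), one argument or row to a line, values as JSON. play_rows: Moves the arm, as the interface text tells. Its arguments: {"type":"object","properties":{"rows":{"type":"array"}},"required":["rows"]}

```bash
mkdir -p pics; ls; cat > h.py <<'E'
import numpy as np, cv2
from plant import robot
def grab(tag):
    out={}
    for n in("side","top"):
        d=robot.get_image(n); out[n]=d
        cv2.imwrite(f"pics/{tag}_{n}.png",d["pixels"][:,:,::-1])
        np.savez(f"pics/{tag}_{n}.npz",**{k:d[k] for k in("pixels","range_z","K","T")})
    return out
def load(tag,n): return dict(np.load(f"pics/{tag}_{n}.npz"))
def pts(d):
    z=d["range_z"];v,u=np.indices(z.shape);K=d["K"]
    P=np.stack([(u-K[0,2])/K[0,0]*z,(v-K[1,2])/K[1,1]*z,z],-1)
    return P@d["T"][:3,:3].T+d["T"][:3,3]
def ray(d,u,v,h):
    r=d["T"][:3,:3]@np.linalg.solve(d["K"],[u,v,1.]);o=d["T"][:3,3]
    return o+r*(h-o[2])/r[2]
def proj(d,p):
    c=d["T"][:3,:3].T@(np.asarray(p)-d["T"][:3,3]);q=d["K"]@c;return q[:2]/q[2]
E
python3 - <<'E'
from h import *
s=robot.read_state();print(s)
o=grab("a")
for n in o: print(n,o[n]["K"].round(1).tolist(),o[n]["T"].round(3).tolist())
E
```

```text
pics
{'clock': 0.0, 'qpos': array([ 1.16548755e+00,  4.94176961e-01,  1.34613528e+00,  1.80875274e-05,
        1.30249088e+00, -9.54934615e-02]), 'dq': array([ 4.26344264e-05, -1.78902988e-03,  1.14155829e-03, -7.39525875e-04,
        5.37915861e-05,  6.80393414e-04]), 'joint_torque': array([ 2.02189600e-03, -8.78849888e+01, -3.81837416e+01,  7.08058407e-02,
        5.37169946e-02, -9.88766078e-05]), 'tcp_pos': array([0.1903926 , 0.59490648, 0.22134072]), 'eef_rot': array([ 0.57078691, -0.4170799 ,  0.57152953,  0.41665412]), 'wrist_force': array([-0.20212831, -0.77912974,  0.88503195]), 'wrist_torque': array([ 0.01473105, -0.00139799, -0.04048344]), 'width': 0.9978217037537932}
side [[358.6, 0.0, 251.9], [0.0, 358.6, 195.8], [0.0, 0.0, 1.0]] [[0.992, -0.057, 0.11, 0.451], [-0.124, -0.526, 0.842, -0.899], [0.01, -0.849, -0.529, 0.694], [0.0, 0.0, 0.0, 1.0]]
top [[416.8, 0.0, 256.5], [0.0, 416.8, 187.7], [0.0, 0.0, 1.0]] [[0.018, -0.999, 0.047, 0.497], [-1.0, -0.019, -0.01, -0.001], [0.011, -0.046, -0.999, 1.359], [0.0, 0.0, 0.0, 1.0]]
```

View pics/a_top.png

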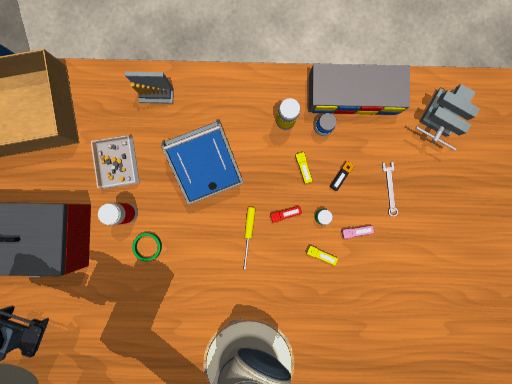

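View pics/a_side.png

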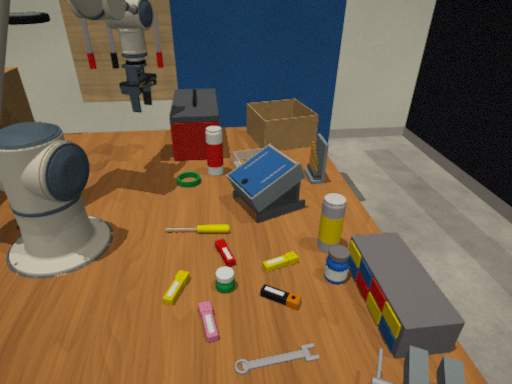

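The top view shows the black bar with the orange head at about (342,175), head at (349,164). The possible mix-ups are yellow (303,167), yellow (322,255), red (286,214) and pink (358,231). By the description I choose (342,175). The hatch is blue, with its pad at about (212,185).

```bash
python3 - <<'E'
from h import *
t=load("a","top");s=load("a","side")
im=cv2.imread("pics/a_top.png");si=cv2.imread("pics/a_side.png")
a=cv2.resize(im[110:210,140:250],None,fx=3.6,fy=3.6,interpolation=2);b=cv2.resize(im[145:205,310:376],None,fx=6,fy=6,interpolation=2)
c=np.zeros((600,800,3),np.uint8);c[:360,:396]=a[:360];c[:360,400:796]=b
d=cv2.resize(si[275:315,250:310],None,fx=5,fy=5);c[370:570,:300]=d
d=cv2.resize(si[0:120,60:200],None,fx=2,fy=2);c[360:600,400:680]=d
cv2.imwrite("pics/crop.png",c)
for n,d in(("top",t),("side",s)):
    P=pts(d);hsv=cv2.cvtColor(d["pixels"],cv2.COLOR_RGB2HSV)
    # hatch plane
    m=(hsv[...,0]>100)&(hsv[...,0]<118)&(hsv[...,1]>150)&(d["range_z"]>0)
    m&=(P[...,2]>.08)&(P[...,2]<.3)&(P[...,0]>.3)&(P[...,0]<.75)&(P[...,1]>0)&(P[...,1]<.35)
    Q=P[m];
    for _ in range(3):
        cc=Q.mean(0);u,sv,vt=np.linalg.svd(Q-cc,full_matrices=False);nn=vt[2]*np.sign(vt[2][2]);r=(Q-cc)@nn;Q=Q[abs(r)<.004]
    print(n,len(Q),"c",cc.round(4),"n",nn.round(4),"tilt",np.degrees(np.arccos(nn[2])).round(2),"yaw",np.degrees(np.arctan2(-nn[1],-nn[0])).round(2),"rms",r.std().round(4))
    # orange & black lamp
    m2=((hsv[...,0]>8)&(hsv[...,0]<20)&(hsv[...,1]>200)&(hsv[...,2]>200)).astype(np.uint8)
    k,l,st,ce=cv2.connectedComponentsWithStats(m2)
    for i in range(1,k):
        if st[i,4]>15: print("orange",ce[i].round(1),st[i,4],P[int(ce[i][1]),int(ce[i][0])].round(3))
E
```

```text
top 2589 c [0.6172 0.144  0.141 ] n [-0.3898 -0.1635  0.9063] tilt 25.01 yaw 22.76 rms 0.0019
orange [348.2 166.1] 52 [ 0.635 -0.308  0.025]
side 1309 c [0.6132 0.1334 0.14  ] n [-0.3894 -0.1633  0.9065] tilt 24.98 yaw 22.75 rms 0.0014
```

View pics/crop.png

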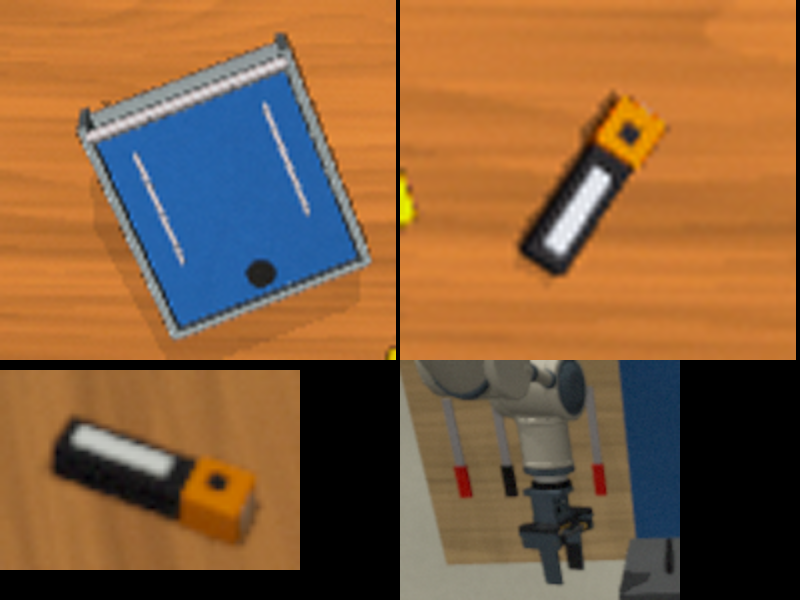

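The crop confirms the choice: black body, white strip, orange head with a dark dot at top pixel (348,167), and the tail end near (334,188). The hatch plane comes out at 25.0° in both views.

```bash
cat >> h.py <<'E'
YAW=np.radians(22.75);T25=np.radians(25)
H=np.array([np.cos(YAW),np.sin(YAW),0]);BX=np.array([*(np.cos(T25)*H[:2]),np.sin(T25)]);BY=np.array([-np.sin(YAW),np.cos(YAW),0]);BZ=np.cross(BX,BY)
E
python3 - <<'E'
from h import *
for n in("top","side"):
    d=load("a",n);P=pts(d);hsv=cv2.cvtColor(d["pixels"],cv2.COLOR_RGB2HSV);g=d["pixels"].max(2)
    # pad
    N=np.array([-.3896,-.1634,.9064]);
    m=((g<60)&(P[...,2]>.09)&(P[...,2]<.13)&(P[...,0]>.5)&(P[...,0]<.6)&(P[...,1]>.05)&(P[...,1]<.15)).astype(np.uint8)
    k,l,st,ce=cv2.connectedComponentsWithStats(m);i=1+np.argmax(st[1:,4]);u,v=ce[i]
    print(n,"pad px",ce[i].round(1),st[i,4],"median",np.median(P[l==i],0).round(4))
    h=np.median(P[l==i],0)[2]
    for hh in(h,):
        print("  ray",ray(d,u,v,hh).round(4))
    pd=ray(d,u,v,h)
    o=pd-(-.083*BX+.047*BZ);print("  bay origin",o.round(4))
    # lamp: saturated wood excluded: use points above table near lamp
    reg=(P[...,0]>.54)&(P[...,0]<.67)&(P[...,1]>-.36)&(P[...,1]<-.22)&(P[...,2]>.017)&(P[...,2]<.03)
    Q=P[reg][:,:2]; r=cv2.minAreaRect(Q.astype(np.float32)*1000)
    print("  lamp n",len(Q),"rect",r,"hmed",np.median(P[reg][:,2]))
    wh=(hsv[...,1]<60)&(g>150)&reg; W=P[wh][:,:2];c=W.mean(0);vt=np.linalg.svd(W-c)[2][0];print("  strip",c.round(4),np.degrees(np.arctan2(vt[1],vt[0])).round(1),len(W))
    og=(hsv[...,0]<22)&(hsv[...,1]>180)&(g>180)&reg;print("  head",P[og].mean(0).round(4),og.sum())
E
```

```text
top pad px [212.  185.7] 40 median [0.5577 0.1198 0.1117]
  ray [0.5586 0.1198 0.1117]
  bay origin [0.6463 0.1566 0.1042]
  lamp n 252 rect ((603.4072875976562, -289.17340087890625), (29.547809600830078, 99.97068786621094), 58.96234893798828) hmed 0.022516128768022226
  strip [ 0.5899 -0.2801] 147.0 54
  head [ 0.6333 -0.3079  0.0237] 66
side pad px [244.4 181. ] 19 median [0.5575 0.1163 0.1143]
  ray [0.5584 0.1166 0.1143]
  bay origin [0.6461 0.1533 0.1068]
  lamp n 391 rect ((602.570068359375, -289.462646484375), (29.2606258392334, 100.61420440673828), 55.62700271606445) hmed 0.02385371274461956
  strip [ 0.5899 -0.2805] -34.1 76
  head [ 0.6326 -0.3103  0.0254] 79
```

Request:
play_rows(
  rows=[
    [[0.08,-0.11,0.1],0.13,1],
    [[0.2,-0.26,0.2],0.27,1],
    [[0.32,-0.42,0.24],0.4,1],
    [[0.44,-0.58,0.24],0.54,1],
    [[0.56,-0.74,0.24],0.676,1],
  ],
)

```text
clock: 0.6
tcp_pos: [0.3199, 0.4246, 0.2821]
eef_rot: [-0.399, 0.584, -0.398, -0.584]
wrist_force: [1.2, 0.4, 0.5]
width: 0.591
```

Request:
play_rows(
  rows=[
    [[0.1,-0.14,0],0,1],
    [[0.22,-0.29,0],0,1],
    [[0.34,-0.45,0],0,1],
    [[0.46,-0.61,-0.1],0,1],
    [[0.58,-0.77,-0.1],0,1],
  ],
)

```text
clock: 1.1
tcp_pos: [0.4606, 0.236, 0.2552]
eef_rot: [0.399, -0.582, 0.401, 0.584]
wrist_force: [0.2, 0.8, -0.3]
width: 0.153
```

```bash
python3 - <<'E'
from h import *
s=robot.read_state();print(s["clock"],s["tcp_pos"],s["eef_rot"],s["wrist_force"],s["width"])
from scipy.spatial.transform import Rotation as R
q=s["eef_rot"];M=R.from_quat([*q[1:],q[0]]).as_matrix();print(M.round(3),np.degrees(np.arctan2(M[1,2],M[0,2])))
grab("b")
E
```

```text
1.1 [0.46060195 0.23597626 0.2552148 ] [ 0.39929998 -0.58246933  0.40080906  0.58364467] [ 0.15284775  0.76198872 -0.26434171] 0.15253236228632558
[[-0.003 -0.933 -0.36 ]
 [-0.001 -0.36   0.933]
 [-1.     0.003  0.   ]] 111.08939710270234
```

Request:
play_rows(
  rows=[
    [[0.1,-0.14,0],0,1],
    [[0.2,-0.28,0],0,1],
    [[0.3,-0.41,-0.1],0,1],
    [[0.3,-0.41,-0.25],0,1],
    [[0.3,-0.41,-0.4],0,1],
  ],
)

```text
clock: 1.7
tcp_pos: [0.5365, 0.1346, 0.156]
eef_rot: [-0.401, 0.583, -0.4, -0.582]
wrist_force: [-0.3, 0.0, -0.9]
width: 0.005
```

Request:
play_rows(
  rows=[
    [[0,0,0],0,1],
    [[0,0,0],0,1],
    [[0,0,-0.02],0,1],
    [[0,0,-0.04],0,1],
    [[0,0,-0.05],0,1],
  ],
)

```text
clock: 2.2
tcp_pos: [0.5362, 0.1356, 0.1451]
eef_rot: [-0.4, 0.583, -0.4, -0.583]
wrist_force: [-0.9, 0.3, -0.5]
width: 0.002
```

```bash
python3 - <<'E'
from h import *
s=robot.read_state();print(s["clock"],s["tcp_pos"],s["wrist_force"],s["width"])
grab("c")
a=cv2.imread("pics/c_top.png")[100:220,140:270];b=cv2.imread("pics/c_side.png")[100:230,190:330]
cv2.imwrite("pics/c_crop.png",np.hstack([cv2.resize(a,(400,370)),cv2.resize(b,(400,370))]))
E
```

```text
2.2 [0.53619653 0.13560283 0.14511251] [-0.85581575  0.32924296 -0.54961541] 0.001996291975345096
```

View pics/c_crop.png

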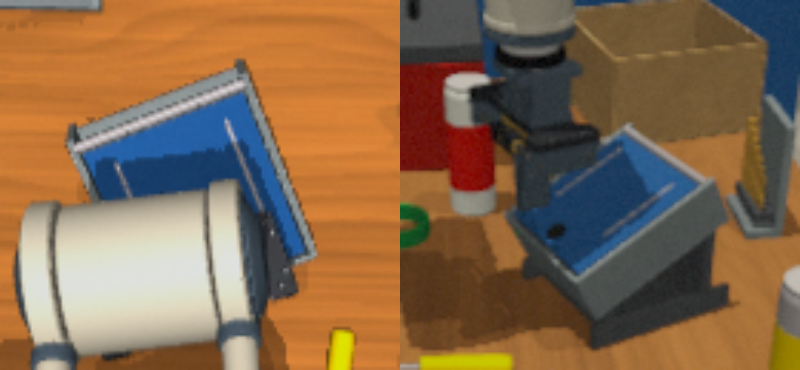

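The tool stands short of the pad, which is uncovered in the right crop near (555,230), by about 14 and -20 mm. I'll correct that and then press.

Request:
play_rows(
  rows=[
    [[0.03,-0.04,0],0,1],
    [[0.056,-0.082,0],0,1],
    [[0.056,-0.082,0],0,1],
    [[0.056,-0.082,-0.03],0,1],
    [[0.056,-0.082,-0.06],0,1],
  ],
)

```text
clock: 2.8
tcp_pos: [0.5498, 0.1148, 0.129]
eef_rot: [0.4, -0.583, 0.4, 0.583]
wrist_force: [0.6, -0.5, 0.5]
width: 0.004
```

Request:
play_rows(
  rows=[
    [[0,0,0],0,1],
    [[0,0,-0.01],0,1],
    [[0,0,-0.02],0,1],
    [[0,0,-0.03],0,1],
    [[0,0,-0.03],0,1],
  ],
)

```text
clock: 3.3
tcp_pos: [0.5499, 0.1149, 0.1219]
eef_rot: [-0.4, 0.583, -0.4, -0.583]
wrist_force: [0.5, 1.3, 1.2]
width: 0.009
```

```bash
python3 - <<'E'
from h import *
s=robot.read_state();print(s["clock"],s["tcp_pos"],s["wrist_force"],s["width"])
grab("d")
d=load("d","top");P=pts(d);c=s["tcp_pos"]
b=cv2.imread("pics/d_side.png")[0:230,150:350]
cv2.imwrite("pics/d_crop.png",cv2.resize(b,(600,600)))
E
```

```text
3.3 [0.54992632 0.11493466 0.12193542] [0.52188954 1.32700625 1.18004823] 0.008701924822161441
```

View pics/d_crop.png

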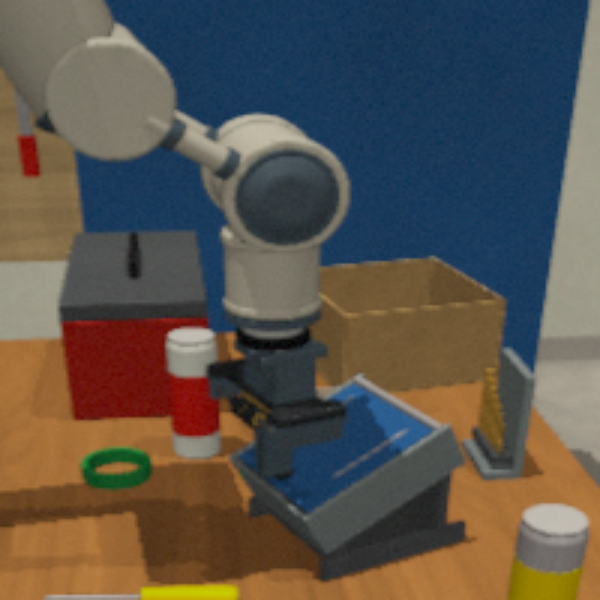

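Request:
play_rows(
  rows=[
    [[0,0,-0.01],0,1],
    [[0,0,-0.016],0,1],
    [[0,0,-0.022],0,1],
    [[0,0,-0.028],0,1],
    [[0,0,-0.028],0,1],
  ],
)

```text
clock: 3.9
tcp_pos: [0.5499, 0.1148, 0.1149]
eef_rot: [0.4, -0.583, 0.4, 0.583]
wrist_force: [1.2, -0.5, 3.5]
width: 0.009
```

```bash
python3 - <<'E'
from h import *
s=robot.read_state();print(s["clock"],s["tcp_pos"],s["wrist_force"],s["width"])
d=load("d","side");P=pts(d);c=s["tcp_pos"]
# gripper profile: extents of points within 0.15 of tool axis
m=(np.hypot(P[...,0]-c[0],P[...,1]-c[1])<.14)&(P[...,2]>.17)&(P[...,2]<.6)&(d["range_z"]>0)
Q=P[m]-c; p=Q@H; w=Q@BY
for z in np.arange(.05,.45,.02):
    k=abs(Q[:,2]-z)<.01
    if k.sum()>5: print(z.round(2),k.sum(),"p",p[k].min().round(3),p[k].max().round(3),"y",w[k].min().round(3),w[k].max().round(3))
E
```

```text
3.9 [0.54985234 0.1148302  0.11487284] [ 1.21633218 -0.45192671  3.46402627] 0.008513363688127398
0.05 52 p -0.022 0.14 y -0.052 0.05
0.07 19 p -0.037 0.139 y -0.075 0.033
0.09 267 p -0.044 0.031 y -0.083 0.085
0.11 260 p -0.044 0.03 y -0.09 0.09
0.13 359 p -0.042 0.032 y -0.089 0.093
0.15 140 p -0.031 0.018 y -0.051 0.016
0.17 197 p -0.043 0.035 y -0.054 0.014
0.19 190 p -0.043 0.033 y -0.05 0.028
0.21 149 p -0.052 0.036 y -0.047 0.026
0.23 218 p -0.052 0.036 y -0.047 0.021
0.25 212 p -0.05 0.028 y -0.047 0.013
0.27 223 p -0.05 0.028 y -0.046 0.022
0.29 169 p -0.053 0.027 y -0.066 0.019
0.31 203 p -0.064 0.015 y -0.078 0.065
0.33 290 p -0.074 0.025 y -0.084 0.082
0.35 376 p -0.076 0.029 y -0.087 0.084
0.37 353 p -0.081 0.03 y -0.084 0.042
0.39 533 p -0.11 0.054 y -0.08 0.079
0.41 425 p -0.136 0.041 y -0.074 0.082
0.43 109 p -0.136 -0.103 y -0.043 -0.028
```

Request:
play_rows(
  rows=[
    [[0,0,-0.006],0,1],
    [[0,0,-0.012],0,1],
    [[0,0,-0.016],0,1],
    [[0,0,-0.02],0,1],
    [[0,0,-0.02],0,1],
  ],
)

```text
clock: 4.4
tcp_pos: [0.5502, 0.1149, 0.1104]
eef_rot: [-0.4, 0.583, -0.4, -0.583]
wrist_force: [-2.2, 0.3, 11.5]
width: 0.004
```

Request:
play_rows(
  rows=[
    [[0,0,0.1],0,1],
    [[-0.1,-0.04,0.25],0,1],
    [[-0.25,-0.1,0.35],0,1],
    [[-0.4,-0.17,0.45],0,1],
    [[-0.5,-0.21,0.55],0,1],
  ],
)

```text
clock: 4.9
tcp_pos: [0.4218, 0.0617, 0.2479]
eef_rot: [0.4, -0.582, 0.401, 0.584]
wrist_force: [0.3, 0.2, -0.5]
width: 0.004
```

```bash
python3 - <<'E'
from h import *
s=robot.read_state();print(s["clock"],s["tcp_pos"],s["wrist_force"],s["width"])
grab("e")
E
```

```text
4.9 [0.42184144 0.06168369 0.24786793] [ 0.28211707  0.19754391 -0.48077011] 0.003961604217764832
```

View pics/e_side.png

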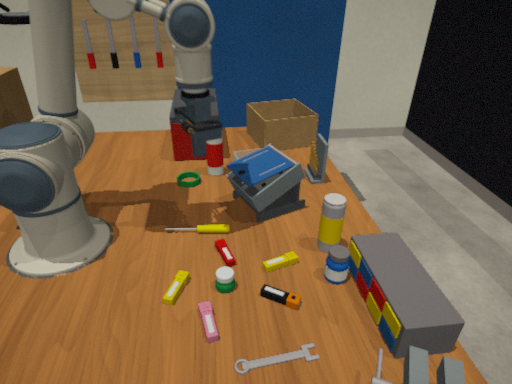

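The hatch is swinging open (side view, near 265,165), clear of the tool. Now I go to the lamp. The open hatch leans over the cradle, so the vertical gripper must stay downhill of it. That means I grip the lamp on the rear of its black body.

Request:
play_rows(
  rows=[
    [[0.06,-0.15,0],-0.12,-0.3],
    [[0.13,-0.31,0],-0.25,-0.3],
    [[0.2,-0.46,0],-0.38,-0.3],
    [[0.27,-0.62,0],-0.51,-0.3],
    [[0.34,-0.77,0],-0.64,-0.3],
  ],
)

```text
clock: 5.5
tcp_pos: [0.5106, -0.1319, 0.2466]
eef_rot: [0.571, -0.417, 0.571, 0.418]
wrist_force: [1.4, 0.2, 0.5]
width: 0.409
```

Request:
play_rows(
  rows=[
    [[0.07,-0.15,0],-0.13,-0.3],
    [[0.14,-0.31,-0.1],-0.24,-0.3],
    [[0.26,-0.55,-0.3],-0.29,-0.3],
    [[0.26,-0.55,-0.4],-0.29,-0.3],
    [[0.26,-0.55,-0.4],-0.29,-0.3],
  ],
)

```text
clock: 6.0
tcp_pos: [0.5736, -0.269, 0.1407]
eef_rot: [0.625, -0.325, 0.628, 0.33]
wrist_force: [-0.7, -0.7, 0.2]
width: 0.644
```

```bash
cat >> h.py <<'E'
from scipy.spatial.transform import Rotation as R
def st():
    s=robot.read_state();q=s["eef_rot"];M=R.from_quat([*q[1:],q[0]]).as_matrix()
    print("t",round(s["clock"],2),"tcp",s["tcp_pos"].round(4),"yaw",np.degrees(np.arctan2(M[1,2],M[0,2])).round(2),"F",s["wrist_force"].round(1),"w",round(s["width"],3));return s
E
python3 - <<'E'
from h import *
s=st();grab("f")
E
```

```text
t 6.0 tcp [ 0.5736 -0.269   0.1407] yaw 55.16 F [-0.7 -0.7  0.2] w 0.644
```

View pics/f_side.png

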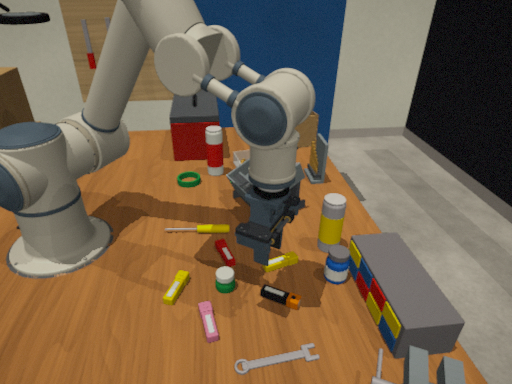

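View pics/f_top.png

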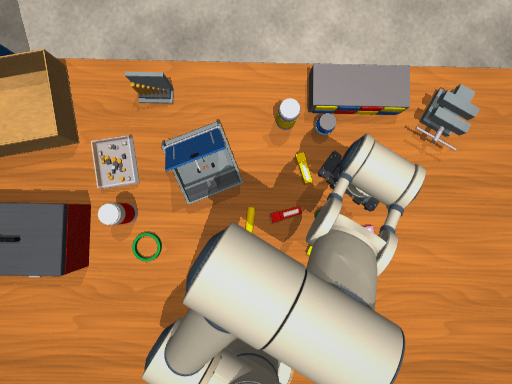

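Request:
play_rows(
  rows=[
    [[0.007,-0.008,-0.1],0.02,-0.3],
    [[0.007,-0.008,-0.22],0.02,-0.3],
    [[0.007,-0.008,-0.34],0.02,-0.3],
    [[0.007,-0.008,-0.42],0.02,-0.3],
    [[0.007,-0.008,-0.42],0.02,-0.3],
  ],
)

```text
clock: 6.6
tcp_pos: [0.576, -0.2681, 0.0416]
eef_rot: [0.622, -0.334, 0.623, 0.336]
wrist_force: [0.7, -0.1, 0.5]
width: 0.651
```

```bash
python3 - <<'E'
from h import *
s=st();grab("g")
b=cv2.imread("pics/g_side.png")[210:330,220:340];cv2.imwrite("pics/g_crop.png",cv2.resize(b,(600,600),interpolation=2))
E
```

```text
t 6.6 tcp [ 0.576  -0.2681  0.0416] yaw 56.53 F [ 0.7 -0.1  0.5] w 0.651
```

View pics/g_crop.png

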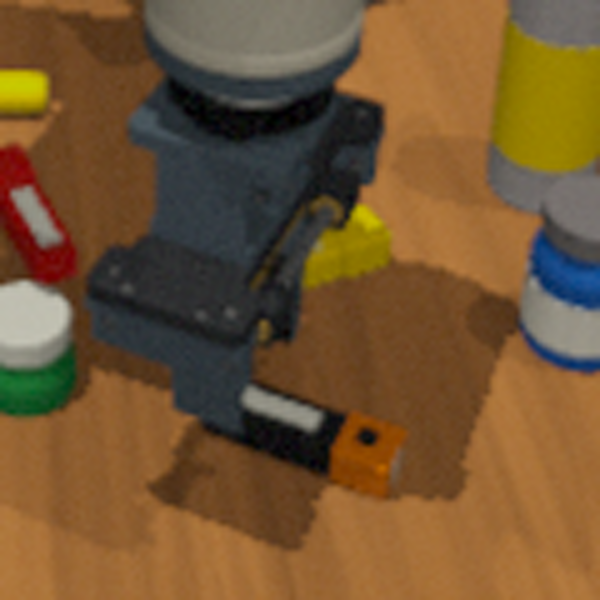

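The lamp tail sits between the fingers (crop near 230,420), and the neighbouring parts are clear. I'll lower and close.

Request:
play_rows(
  rows=[
    [[-0.002,-0.011,-0.04],0,-0.3],
    [[-0.002,-0.011,-0.08],0,-0.3],
    [[-0.002,-0.011,-0.112],0,-0.3],
    [[-0.002,-0.011,-0.112],0,-0.3],
    [[-0.002,-0.011,-0.112],0,1],
  ],
)

```text
clock: 7.2
tcp_pos: [0.576, -0.2723, 0.0144]
eef_rot: [0.623, -0.334, 0.623, 0.335]
wrist_force: [0.5, 0.1, 0.1]
width: 0.591
```

Request:
play_rows(
  rows=[
    [[0,0,0],0,1],
    [[0,0,0],0,1],
    [[0,0,0],0,1],
    [[0,0,0],0,1],
    [[0,0,0],0,1],
  ],
)

```text
clock: 7.7
tcp_pos: [0.5763, -0.2724, 0.0148]
eef_rot: [0.623, -0.335, 0.623, 0.334]
wrist_force: [-0.6, 0.8, 3.6]
width: 0.282
```

Request:
play_rows(
  rows=[
    [[0,0,0.1],0,1],
    [[0,0,0.25],0,1],
    [[0,0,0.4],0,1],
    [[0,0,0.55],0,1],
    [[0,0,0.7],0,1],
  ],
)

```text
clock: 8.2
tcp_pos: [0.5758, -0.2722, 0.1911]
eef_rot: [0.623, -0.334, 0.623, 0.335]
wrist_force: [1.0, -0.3, -1.1]
width: 0.28
```

```bash
python3 - <<'E'
from h import *
s=st();grab("i")
b=cv2.imread("pics/i_side.png")[100:330,200:430];cv2.imwrite("pics/i_crop.png",cv2.resize(b,(600,600),interpolation=2))
E
```

```text
t 8.2 tcp [ 0.5758 -0.2722  0.1911] yaw 56.47 F [ 1.  -0.3 -1.1] w 0.28
```

View pics/i_crop.png

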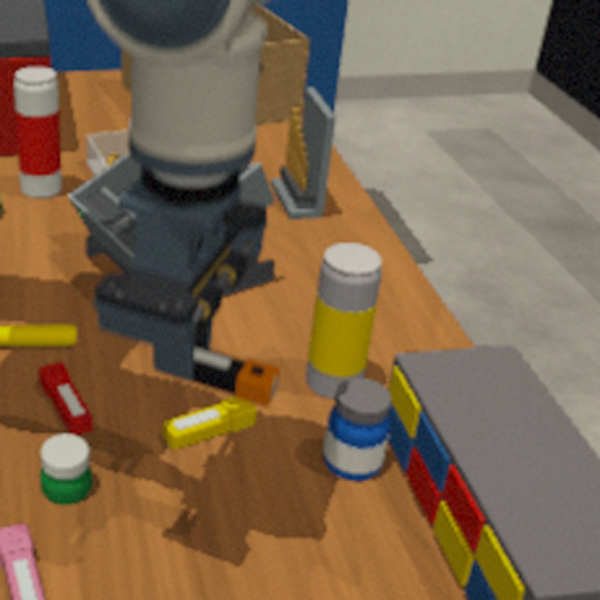

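View pics/i_top.png

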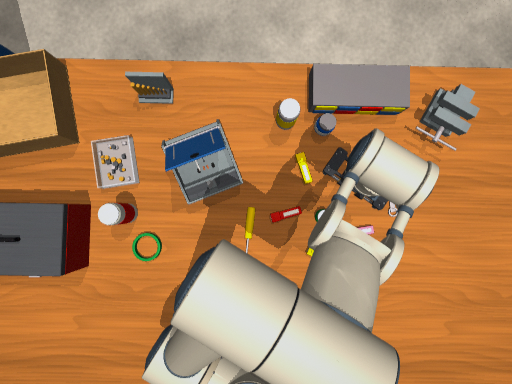

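The lamp is held level (crop near 230,375). Top view: the open hatch and the cradle with its latch deck at about (165-240, 125-200). Next I measure the cradle midline and the hatch edge.

```bash
python3 - <<'E'
from h import *
d=load("i","top");P=pts(d);O=np.array([.6462,.155,.105])
L=np.stack([(P-O)@BX,(P-O)@BY,(P-O)@BZ],-1)*1000
reg=(abs(L[...,0])<125)&(abs(L[...,1])<110)&(L[...,2]>-20)&(L[...,2]<260)
hsv=cv2.cvtColor(d["pixels"],cv2.COLOR_RGB2HSV)
bl=reg&(hsv[...,0]>100)&(hsv[...,0]<118)&(hsv[...,1]>150)
Q=L[bl];print("blue",len(Q),"x",np.percentile(Q[:,0],[1,99]).round(),"y",np.percentile(Q[:,1],[1,99]).round(1),"z",np.percentile(Q[:,2],[1,99]).round())
Pw=P[bl];p=(Pw-O)@H*1000;print("p min",np.percentile(p,[0.5,2,50]).round(1),"h max",np.percentile(Pw[:,2],[98,99.5]).round(3))
# floor band: z<6 ; and walls z 40..50
for lo,hi,nm in((-8,6,"floor"),(24,32,"deck"),(41,50,"rim")):
    k=reg&(L[...,2]>lo)&(L[...,2]<hi);q=L[k];print(nm,len(q),"x",np.percentile(q[:,0],[1,50,99]).round(1),"y",np.percentile(q[:,1],[1,50,99]).round(1),"z",np.median(q[:,2]).round(1))
# rim left/right centers
k=reg&(L[...,2]>38)&(L[...,2]<52)&(L[...,0]<0)&(L[...,0]>-95)
for sg in(-1,1):
    q=L[k&(L[...,1]*sg>60)];print("side rim",sg,len(q),q[:,1].mean().round(1),q[:,2].mean().round(1))
q=L[reg&(L[...,2]>38)&(L[...,2]<52)&(L[...,0]<-98)];print("front rim",len(q),np.median(q,0).round(1))
b=cv2.imread("pics/i_top.png")[115:210,155:250];cv2.imwrite("pics/i_dock.png",cv2.resize(b,(760,600),interpolation=2))
b=cv2.imread("pics/i_side.png")[100:200,200:320]
E
```

```text
blue 1173 x [63. 78.] y [-77.2  76.2] z [ 64. 221.]
p min [-36.  -35.2  -1.1] h max [0.332 0.334]
floor 1308 x [-100.9  -24.8   83.9] y [-80.7  -1.5  81.8] z -0.1
deck 634 x [-105.5  -81.8  -13.8] y [-79.8   6.2  82.9] z 27.7
rim 500 x [-110.   -27.2   84.2] y [-89.1 -13.7  90. ] z 45.5
side rim -1 82 -85.3 45.4
side rim 1 89 86.0 45.6
front rim 154 [-105.9    1.3   44.6]
```

View pics/i_dock.png

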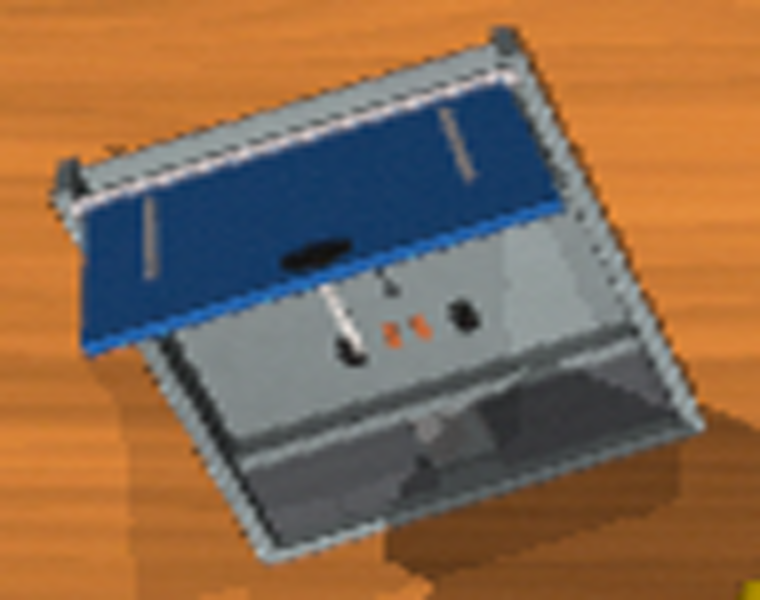

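Request:
play_rows(
  rows=[
    [[-0.01,0.12,0.0],0.08,1],
    [[-0.03,0.28,0.0],0.19,1],
    [[-0.06,0.46,0.0],0.32,1],
    [[-0.08,0.64,0.0],0.45,1],
    [[-0.1,0.8,0.0],0.58,1],
  ],
)

```text
clock: 8.8
tcp_pos: [0.5501, -0.0704, 0.1888]
eef_rot: [0.493, -0.507, 0.493, 0.507]
wrist_force: [1.5, -0.8, -1.5]
width: 0.287
```

Request:
play_rows(
  rows=[
    [[-0.01,0.16,0.0],0.1,1],
    [[-0.01,0.32,0.0],0.2,1],
    [[0,0.48,0.0],0.29,1],
    [[0.0,0.6,0.0],0.36,1],
    [[0.0,0.6,0],0.36,1],
  ],
)

```text
clock: 9.3
tcp_pos: [0.5505, 0.0809, 0.1888]
eef_rot: [0.389, -0.59, 0.389, 0.591]
wrist_force: [0.3, -0.9, -1.7]
width: 0.28
```

```bash
cat >> h.py <<'E'
O=np.array([.6462,.155,.105])
def tr(s):
    v=s["tcp_pos"]-O;print("p %.1f y %.1f h %.1f"%(v@H*1000,v@BY*1000,s["tcp_pos"][2]*1000))
E
python3 - <<'E'
from h import *
s=st();tr(s);grab("j")
b=cv2.imread("pics/j_side.png")[60:220,150:350];cv2.imwrite("pics/j_crop.png",cv2.resize(b,(750,600),interpolation=2))
E
```

```text
t 9.3 tcp [0.5505 0.0809 0.1888] yaw 113.22 F [ 0.3 -0.9 -1.7] w 0.28
p -116.9 y -31.3 h 188.8
```

View pics/j_crop.png

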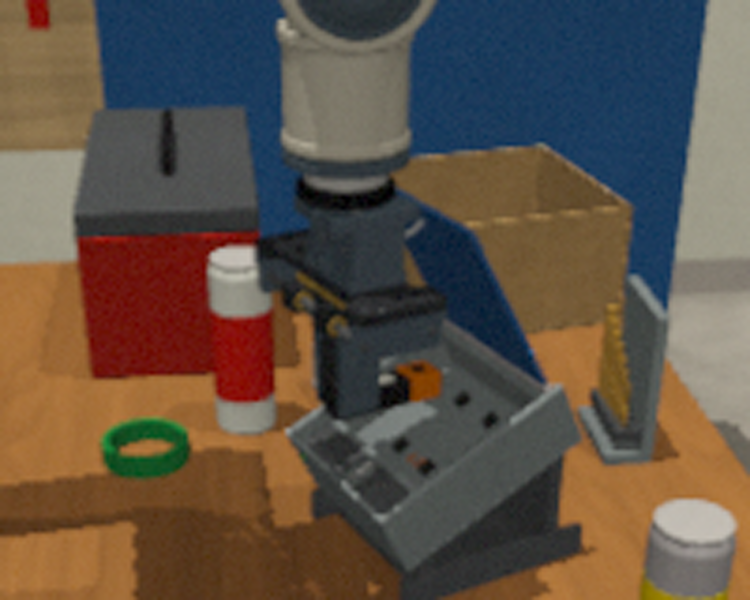

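Request:
play_rows(
  rows=[
    [[0.02,0.08,0],-0.008,1],
    [[0.048,0.156,0],-0.008,1],
    [[0.048,0.156,-0.06],-0.008,1],
    [[0.048,0.156,-0.14],-0.008,1],
    [[0.048,0.156,-0.2],-0.008,1],
  ],
)

```text
clock: 9.9
tcp_pos: [0.5629, 0.1154, 0.1383]
eef_rot: [0.394, -0.587, 0.394, 0.587]
wrist_force: [-7.1, -2.6, 16.5]
width: 0.277
```

```bash
python3 - <<'E'
from h import *
s=st();tr(s);grab("k")
b=cv2.imread("pics/k_side.png")[60:220,150:350];cv2.imwrite("pics/k_crop.png",cv2.resize(b,(750,600),interpolation=2))
E
```

```text
t 9.9 tcp [0.5629 0.1154 0.1383] yaw 112.28 F [-7.1 -2.6 16.5] w 0.277
p -92.2 y -4.3 h 138.3
```

View pics/k_crop.png

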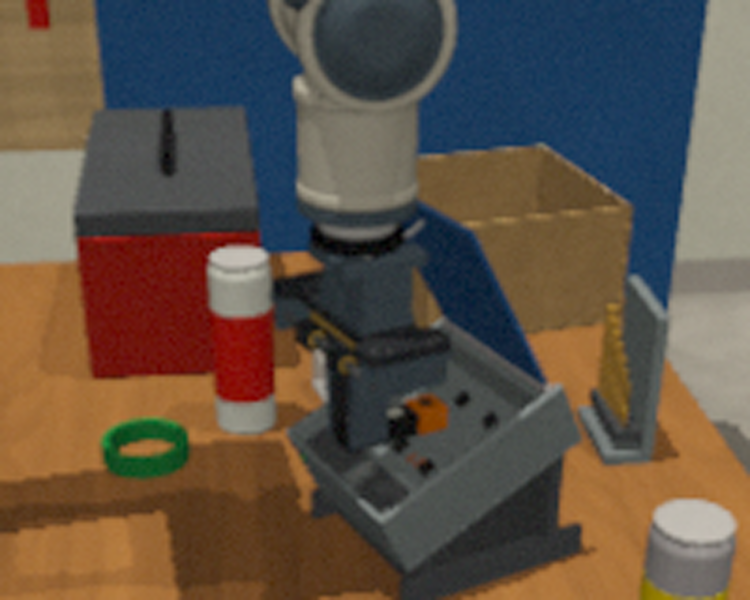

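The upward and backward force shows the wrist ring touching the hatch's free edge (crop near 418,212). I'll back off downhill at once.

Request:
play_rows(
  rows=[
    [[-0.04,-0.016,0.04],0,1],
    [[-0.04,-0.016,0.04],0,1],
    [[-0.04,-0.016,0.04],0,1],
    [[-0.04,-0.016,0.02],0,1],
    [[-0.04,-0.016,0.02],0,1],
  ],
)

```text
clock: 10.5
tcp_pos: [0.553, 0.1126, 0.144]
eef_rot: [0.393, -0.587, 0.394, 0.588]
wrist_force: [0.3, 0.2, -1.3]
width: 0.282
```

```bash
python3 - <<'E'
from h import *
s=st();tr(s);grab("l")
d=load("l","top");P=pts(d);L=np.stack([(P-O)@BX,(P-O)@BY,(P-O)@BZ],-1)*1000
hsv=cv2.cvtColor(d["pixels"],cv2.COLOR_RGB2HSV)
bl=(hsv[...,0]>100)&(hsv[...,0]<118)&(hsv[...,1]>150)&(abs(L[...,0])<110)&(abs(L[...,1])<85)&(L[...,2]>10)&(L[...,2]<250)
v=(P[bl]-O);print(bl.sum(),"p min",np.percentile(v@H*1000,[.5,2]).round(1),"hmax",np.percentile(P[bl][:,2],[98,99.5]).round(3))
b=cv2.imread("pics/l_side.png")[60:220,150:350];cv2.imwrite("pics/l_crop.png",cv2.resize(b,(750,600),interpolation=2))
E
```

```text
t 10.5 tcp [0.553  0.1126 0.144 ] yaw 112.39 F [ 0.3  0.2 -1.3] w 0.282
p -102.3 y -3.0 h 144.0
886 p min [-35.7 -34.5] hmax [0.331 0.333]
```

View pics/l_crop.png

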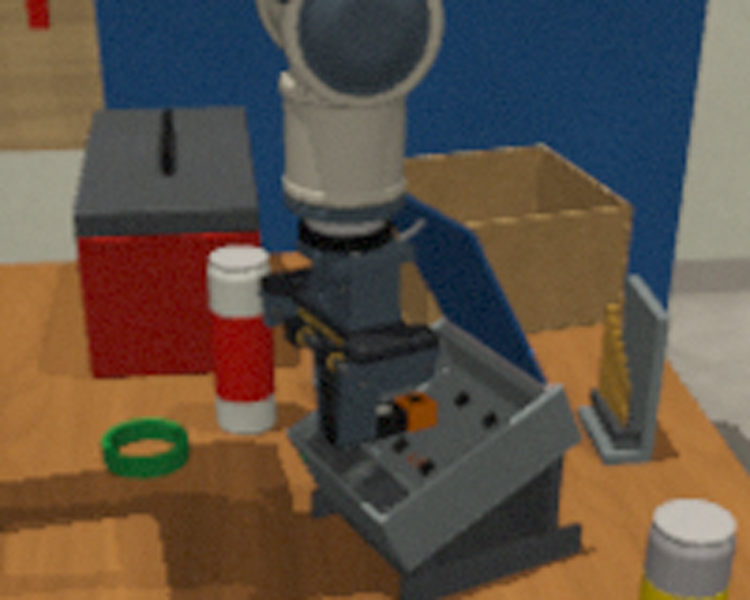

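Request:
play_rows(
  rows=[
    [[0.006,0.016,0],0.006,1],
    [[0.006,0.016,-0.02],0.006,1],
    [[0.006,0.016,-0.05],0.006,1],
    [[0.006,0.016,-0.08],0.006,1],
    [[0.006,0.016,-0.08],0.006,1],
  ],
)

```text
clock: 11.1
tcp_pos: [0.5539, 0.1165, 0.1232]
eef_rot: [0.391, -0.588, 0.392, 0.589]
wrist_force: [-0.0, 0.2, -0.9]
width: 0.286
```

```bash
python3 - <<'E'
from h import *
s=st();tr(s)
E
```

```text
t 11.1 tcp [0.5539 0.1165 0.1232] yaw 112.75 F [-0.   0.2 -0.9] w 0.286
p -100.0 y 0.2 h 123.2
```

Request:
play_rows(
  rows=[
    [[0.003,0.001,-0.006],0,1],
    [[0.003,0.001,-0.012],0,1],
    [[0.003,0.001,-0.016],0,1],
    [[0.003,0.001,-0.018],0,1],
    [[0.003,0.001,-0.018],0,1],
  ],
)

```text
clock: 11.6
tcp_pos: [0.5554, 0.1168, 0.1201]
eef_rot: [0.392, -0.589, 0.392, 0.589]
wrist_force: [-1.8, -1.1, -2.6]
width: 0.28
```

```bash
python3 - <<'E'
from h import *
s=st();tr(s);grab("m")
b=cv2.imread("pics/m_side.png")[140:220,190:320];cv2.imwrite("pics/m_crop.png",cv2.resize(b,(780,480),interpolation=2))
E
```

```text
t 11.6 tcp [0.5554 0.1168 0.1201] yaw 112.75 F [-1.8 -1.1 -2.6] w 0.28
p -98.5 y -0.1 h 120.1
```

View pics/m_crop.png

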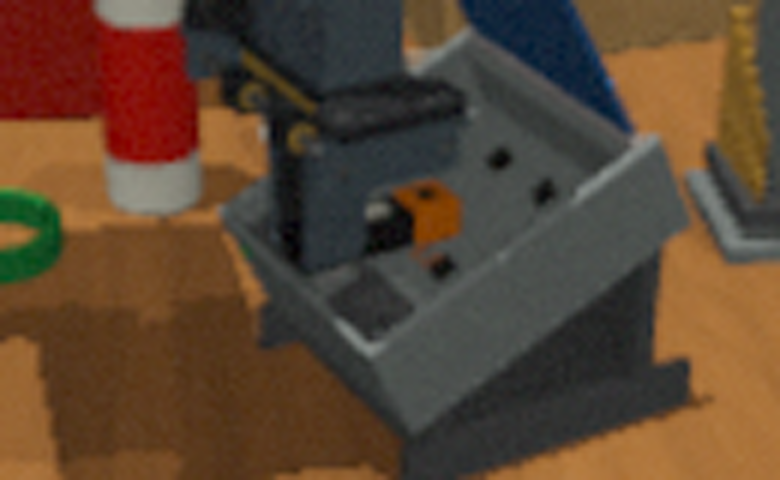

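Request:
play_rows(
  rows=[
    [[0,0,0],0,1],
    [[0,0,-0.003],0,1],
    [[0,0,-0.005],0,1],
    [[0,0,-0.006],0,1],
    [[0,0,-0.006],0,1],
  ],
)

```text
clock: 12.2
tcp_pos: [0.5555, 0.1169, 0.1186]
eef_rot: [-0.392, 0.589, -0.391, -0.589]
wrist_force: [0.2, 0.6, -1.7]
width: 0.286
```

Request:
play_rows(
  rows=[
    [[0,0,-0.002],0,1],
    [[0,0,-0.005],0,1],
    [[0,0,-0.008],0,1],
    [[0,0,-0.008],0,1],
    [[0,0,-0.008],0,1],
  ],
)

```text
clock: 12.7
tcp_pos: [0.5554, 0.117, 0.1172]
eef_rot: [-0.392, 0.589, -0.391, -0.589]
wrist_force: [-3.7, -0.5, 12.6]
width: 0.282
```

Request:
play_rows(
  rows=[
    [[0,0,0],0,1],
    [[0,0,-0.002],0,1],
    [[0,0,-0.004],0,1],
    [[0,0,-0.004],0,1],
    [[0,0,-0.004],0,1],
  ],
)

```text
clock: 13.2
tcp_pos: [0.5554, 0.1169, 0.1165]
eef_rot: [-0.392, 0.589, -0.391, -0.589]
wrist_force: [-7.0, -0.2, 16.7]
width: 0.288
```

Request:
play_rows(
  rows=[
    [[0,0,0.005],0,1],
    [[0,0,0.007],0,1],
    [[0,0,0.007],0,0.1],
    [[0,0,0.007],0,0.1],
    [[0,0,0.007],0,0.1],
  ],
)

```text
clock: 13.7
tcp_pos: [0.5554, 0.1169, 0.1172]
eef_rot: [0.392, -0.589, 0.392, 0.589]
wrist_force: [0.4, 0.0, -0.0]
width: 0.448
```

```bash
python3 - <<'E'
from h import *
s=st();tr(s);grab("n")
b=cv2.imread("pics/n_side.png")[140:220,190:320];cv2.imwrite("pics/n_crop.png",cv2.resize(b,(780,480),interpolation=2))
E
```

```text
t 13.7 tcp [0.5554 0.1169 0.1172] yaw 112.76 F [ 0.4  0.  -0. ] w 0.448
p -98.5 y -0.1 h 117.2
```

View pics/n_crop.png

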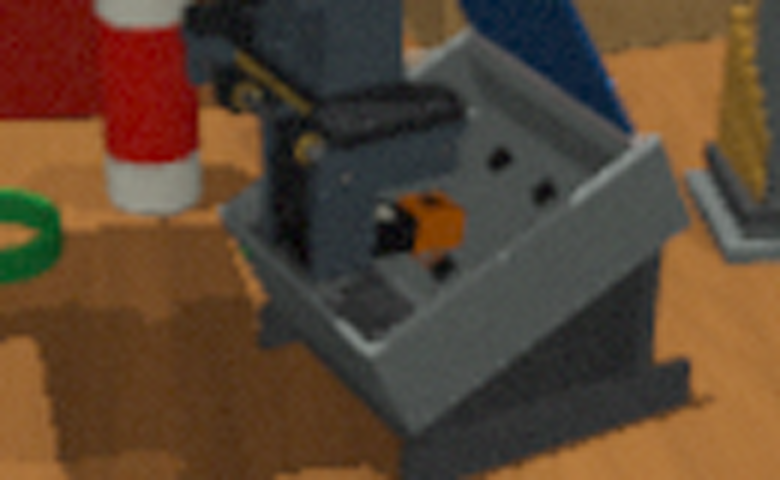

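Request:
play_rows(
  rows=[
    [[0,0,0.04],0,0],
    [[0,0,0.12],0,-0.3],
    [[0,0,0.25],0,-0.3],
    [[-0.15,-0.06,0.3],0,-0.3],
    [[-0.3,-0.13,0.35],0,-0.3],
  ],
)

```text
clock: 14.3
tcp_pos: [0.4802, 0.0843, 0.2062]
eef_rot: [-0.392, 0.59, -0.391, -0.588]
wrist_force: [-0.0, -0.7, 0.5]
width: 0.65
```

```bash
python3 - <<'E'
from h import *
s=st();tr(s);grab("o")
a=cv2.imread("pics/o_side.png")[130:220,190:320];b=cv2.imread("pics/o_top.png")[115:225,155:265]
cv2.imwrite("pics/o_crop.png",np.hstack([cv2.resize(a,(400,277),interpolation=2),cv2.resize(b,(277,277),interpolation=2)]))
for n in("top","side"):
    d=load("o",n);P=pts(d);L=np.stack([(P-O)@BX,(P-O)@BY,(P-O)@BZ],-1)*1000
    hsv=cv2.cvtColor(d["pixels"],cv2.COLOR_RGB2HSV)
    inb=(abs(L[...,0])<125)&(abs(L[...,1])<80)&(L[...,2]>0)&(L[...,2]<75)
    og=inb&(hsv[...,0]<20)&(hsv[...,1]>170)&(hsv[...,2]>150);print(n,"orange",og.sum(),L[og].mean(0).round(1),np.percentile(L[og],[2,98],axis=0).round(1))
    wh=inb&(hsv[...,1]<50)&(hsv[...,2]>185);print("white",wh.sum(),np.median(L[wh],0).round(1))
E
```

```text
t 14.3 tcp [0.4802 0.0843 0.2062] yaw 112.8 F [-0.  -0.7  0.5] w 0.65
p -180.4 y -1.0 h 206.2
top orange 47 [-14.8  -0.7  25.9] [[-26.6 -12.   19. ]
 [ -7.4  14.   35.5]]
white 30 [78.4  1.2 49.5]
side orange 6 [-12.6  -8.1  25.7] [[-16.4 -11.6  23.1]
 [-10.1  -0.3  28.2]]
white 0 [nan nan nan]
  return _methods._mean(a, axis=axis, dtype=dtype,
  ret = um.true_divide(
```

View pics/o_crop.png

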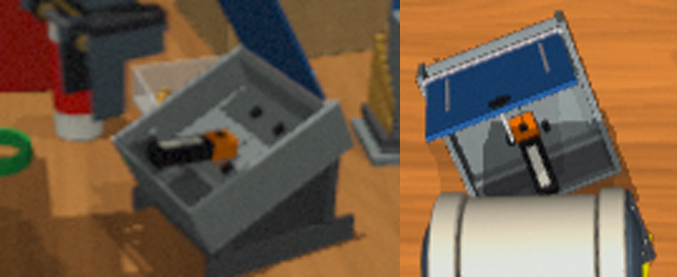

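The lamp lies level on the inner wall with its head up-slope and centred (right crop, head at 522,125). Next I turn the jaws along the slope so the opened uphill finger can push the tail over the wall and ease it down without the wrist nearing the hatch.

Request:
play_rows(
  rows=[
    [[-0.02,-0.01,0],-0.14,-1],
    [[-0.02,-0.01,0],-0.28,-1],
    [[-0.02,-0.01,0],-0.42,-1],
    [[-0.02,-0.01,0],-0.56,-1],
    [[-0.02,-0.01,0],-0.7,-1],
  ],
)

```text
clock: 14.9
tcp_pos: [0.4758, 0.082, 0.2054]
eef_rot: [0.578, -0.408, 0.578, 0.408]
wrist_force: [-0.3, -0.4, -0.5]
width: 0.997
```

Request:
play_rows(
  rows=[
    [[0,0,0],-0.14,-1],
    [[0,0,0],-0.28,-1],
    [[0,0,0],-0.42,-1],
    [[0,0,0],-0.56,-1],
    [[0,0,0],-0.7,-1],
  ],
)

```text
clock: 15.4
tcp_pos: [0.4758, 0.082, 0.2054]
eef_rot: [0.686, -0.174, 0.685, 0.173]
wrist_force: [0.6, -0.0, 0.2]
width: 1.002
```

Request:
play_rows(
  rows=[
    [[0,0,0],-0.1,-1],
    [[0,0,0],-0.1,-1],
    [[0,0,-0.05],-0.1,-1],
    [[0,0,-0.1],-0.1,-1],
    [[0,0,-0.15],-0.1,-1],
  ],
)

```text
clock: 15.9
tcp_pos: [0.4757, 0.0819, 0.1673]
eef_rot: [0.693, -0.141, 0.693, 0.141]
wrist_force: [0.2, -0.4, 0.1]
width: 0.998
```

```bash
python3 - <<'E'
from h import *
s=st();tr(s);grab("p")
a=cv2.imread("pics/p_side.png")[60:240,130:330]
cv2.imwrite("pics/p_crop.png",cv2.resize(a,(660,600),interpolation=2))
E
```

```text
t 15.9 tcp [0.4757 0.0819 0.1673] yaw 22.98 F [ 0.2 -0.4  0.1] w 0.998
p -185.4 y -1.5 h 167.3
```

View pics/p_crop.png

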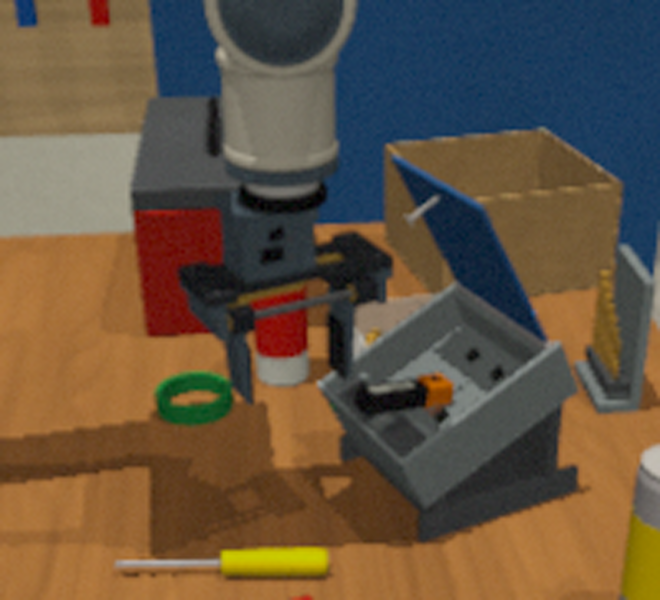

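Request:
play_rows(
  rows=[
    [[-0.002,0.006,-0.05],0,-1],
    [[-0.002,0.006,-0.11],0,-1],
    [[-0.002,0.006,-0.17],0,-1],
    [[-0.002,0.006,-0.19],0,-1],
    [[-0.002,0.006,-0.19],0,-1],
  ],
)

```text
clock: 16.5
tcp_pos: [0.4749, 0.0834, 0.1199]
eef_rot: [0.693, -0.14, 0.693, 0.14]
wrist_force: [-0.1, -0.7, 0.1]
width: 1.004
```

Request:
play_rows(
  rows=[
    [[0.015,0.006,0],0,-1],
    [[0.03,0.013,0],0,-1],
    [[0.045,0.019,0],0,-1],
    [[0.06,0.025,0],0,-1],
    [[0.074,0.031,0],0,-1],
  ],
)

```text
clock: 17.0
tcp_pos: [0.4937, 0.0913, 0.1199]
eef_rot: [0.693, -0.14, 0.693, 0.14]
wrist_force: [-1.5, -0.7, 0.3]
width: 0.995
```

```bash
python3 - <<'E'
from h import *
s=st();tr(s);grab("q")
a=cv2.imread("pics/q_side.png")[120:220,180:310]
cv2.imwrite("pics/q_crop.png",cv2.resize(a,(780,600),interpolation=2))
E
```

```text
t 17.0 tcp [0.4937 0.0913 0.1199] yaw 22.77 F [-1.5 -0.7  0.3] w 0.995
p -165.3 y 0.2 h 119.9
```

View pics/q_crop.png

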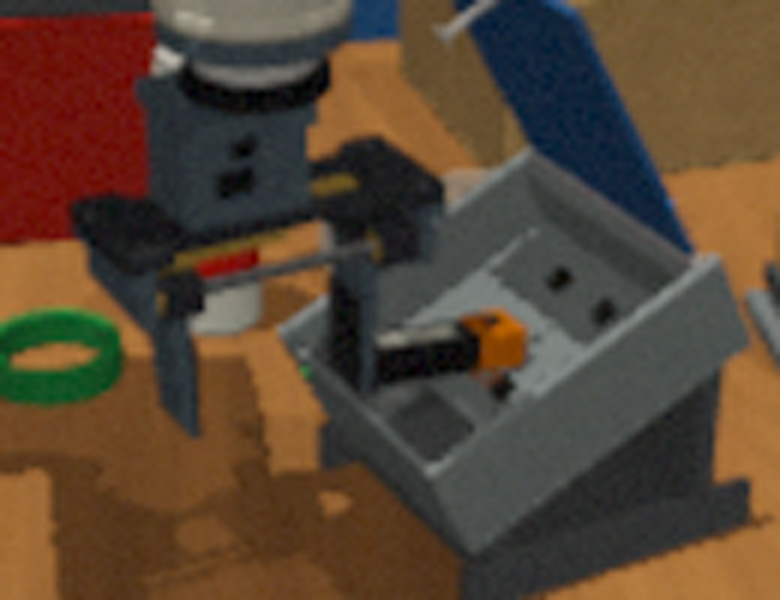

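Request:
play_rows(
  rows=[
    [[0.022,0.009,0],0,-1],
    [[0.044,0.018,0],0,-1],
    [[0.066,0.028,0],0,-1],
    [[0.088,0.037,0],0,-1],
    [[0.107,0.045,0],0,-1],
  ],
)

```text
clock: 17.6
tcp_pos: [0.5207, 0.1026, 0.1198]
eef_rot: [0.693, -0.14, 0.693, 0.14]
wrist_force: [-1.8, -1.1, -0.0]
width: 0.997
```

```bash
python3 - <<'E'
from h import *
s=st();tr(s);grab("r")
a=cv2.imread("pics/r_side.png")[120:220,180:310]
cv2.imwrite("pics/r_crop.png",cv2.resize(a,(780,600),interpolation=2))
E
```

```text
t 17.6 tcp [0.5207 0.1026 0.1198] yaw 22.76 F [-1.8 -1.1 -0. ] w 0.997
p -136.0 y 0.2 h 119.8
```

View pics/r_crop.png

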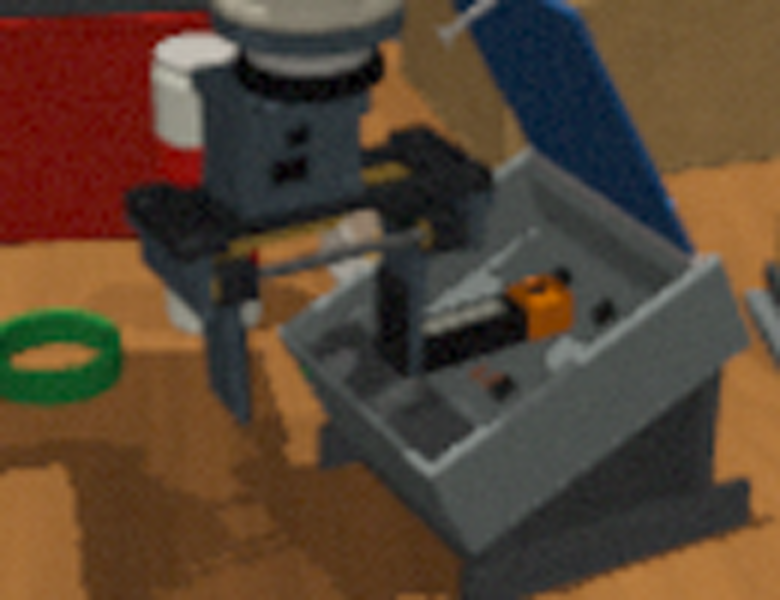

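Request:
play_rows(
  rows=[
    [[0.015,0.006,0],0,-1],
    [[0.03,0.013,0],0,-1],
    [[0.045,0.019,0],0,-1],
    [[0.06,0.025,0],0,-1],
    [[0.074,0.031,0],0,-1],
  ],
)

```text
clock: 18.2
tcp_pos: [0.5388, 0.1101, 0.12]
eef_rot: [0.693, -0.139, 0.693, 0.139]
wrist_force: [0.7, -0.5, -0.3]
width: 0.998
```

```bash
python3 - <<'E'
from h import *
s=st();tr(s);grab("s")
a=cv2.imread("pics/s_side.png")[120:220,180:310]
cv2.imwrite("pics/s_crop.png",cv2.resize(a,(780,600),interpolation=2))
E
```

```text
t 18.2 tcp [0.5388 0.1101 0.12  ] yaw 22.74 F [ 0.7 -0.5 -0.3] w 0.998
p -116.4 y 0.2 h 120.0
```

View pics/s_crop.png

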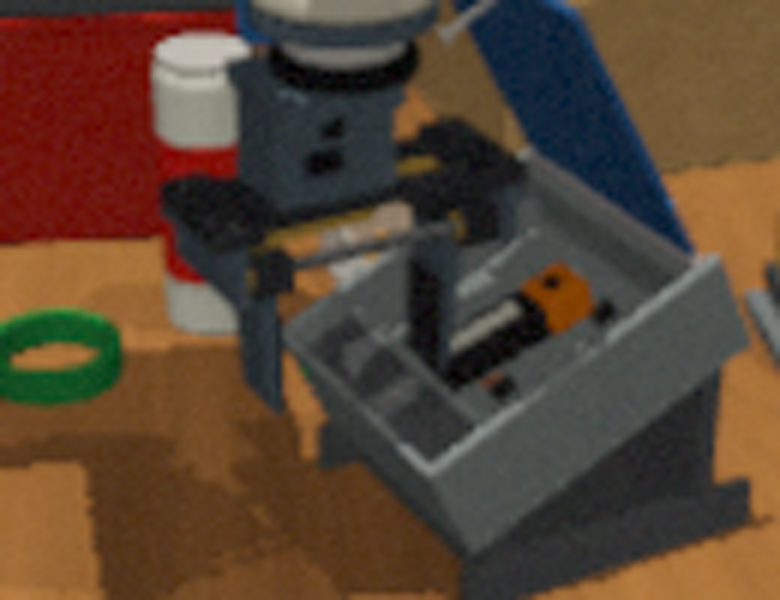

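Request:
play_rows(
  rows=[
    [[-0.06,-0.025,0],0,-1],
    [[-0.2,-0.084,0],0,-1],
    [[-0.37,-0.155,0.05],0,-1],
    [[-0.5,-0.21,0.2],0,0],
    [[-0.5,-0.21,0.38],0,1],
  ],
)

```text
clock: 18.8
tcp_pos: [0.4081, 0.0567, 0.2142]
eef_rot: [0.691, -0.139, 0.696, 0.14]
wrist_force: [2.0, 1.1, 0.7]
width: 0.856
```

```bash
python3 - <<'E'
from h import *
s=st();tr(s);grab("t")
a=cv2.imread("pics/t_side.png")[120:220,180:310];b=cv2.imread("pics/t_top.png")[115:215,155:255]
cv2.imwrite("pics/t_crop.png",np.hstack([cv2.resize(a,(455,350),interpolation=2),cv2.resize(b,(345,350),interpolation=2)]))
for n in("top","side"):
    d=load("t",n);P=pts(d);L=np.stack([(P-O)@BX,(P-O)@BY,(P-O)@BZ],-1)*1000
    hsv=cv2.cvtColor(d["pixels"],cv2.COLOR_RGB2HSV)
    inb=(abs(L[...,0])<70)&(abs(L[...,1])<22)&(L[...,2]>12)&(L[...,2]<75)
    q=L[inb&(L[...,0]<55)];print(n,len(q),"x",np.percentile(q[:,0],[1,99]).round(),"y",np.percentile(q[:,1],[1,50,99]).round(1))
    for x0 in range(-60,60,10):
        k=q[(q[:,0]>=x0)&(q[:,0]<x0+10)]
        if len(k)>2: print(x0,len(k),"z90 %.1f y %.1f..%.1f"%(np.percentile(k[:,2],80),*np.percentile(k[:,1],[3,97])),end=" | ")
    og=inb&(hsv[...,0]<20)&(hsv[...,1]>170)&(hsv[...,2]>120);print("\norange",og.sum(),L[og].mean(0).round(1),np.percentile(L[og],[2,98],axis=0).round(1).tolist())
E
```

```text
t 18.8 tcp [0.4081 0.0567 0.2142] yaw 22.71 F [2.  1.1 0.7] w 0.856
p -257.5 y 1.4 h 214.2
top 236 x [-69.   5.] y [-18.8   0.7  20.1]
-60 24 z90 35.1 y -10.6..13.3 | -50 29 z90 33.3 y -10.9..13.6 | -40 34 z90 32.5 y -11.4..13.7 | -30 30 z90 30.9 y -10.9..13.2 | -20 29 z90 30.3 y -10.6..12.9 | -10 31 z90 29.0 y -11.0..13.2 | 0 15 z90 29.1 y -10.5..13.2 | <stdin>:13: RuntimeWarning: Mean of empty slice.
  ret = um.true_divide(
Traceback (most recent call last):
IndexError: index -1 is out of bounds for axis 0 with size 0
```

View pics/t_crop.png

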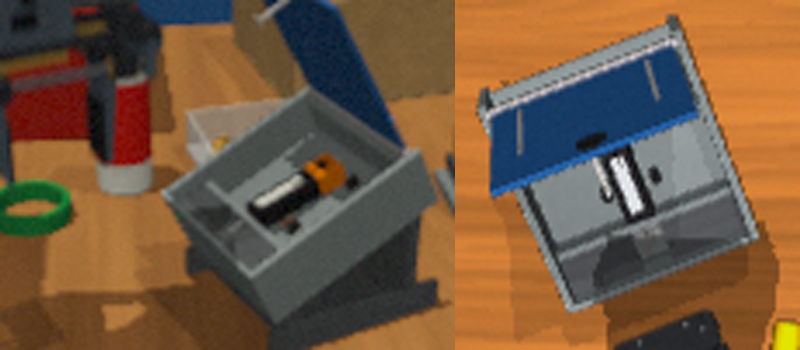

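```bash
python3 - <<'E'
from h import *
d=load("t","side");P=pts(d);L=np.stack([(P-O)@BX,(P-O)@BY,(P-O)@BZ],-1)*1000
hsv=cv2.cvtColor(d["pixels"],cv2.COLOR_RGB2HSV)
inb=(abs(L[...,0])<70)&(abs(L[...,1])<25)&(L[...,2]>-5)&(L[...,2]<75)
og=inb&(hsv[...,0]<22)&(hsv[...,1]>150)&(L[...,0]>0);print("orange",og.sum(),np.percentile(L[og],[3,50,97],axis=0).round(1).tolist())
wh=inb&(hsv[...,1]<50)&(hsv[...,2]>150);print("white",wh.sum(),np.percentile(L[wh],[3,50,97],axis=0).round(1).tolist())
bk=inb&(hsv[...,2]<55);print("black",bk.sum(),np.percentile(L[bk],[3,50,97],axis=0).round(1).tolist())
d2=load("t","top");P2=pts(d2);L2=np.stack([(P2-O)@BX,(P2-O)@BY,(P2-O)@BZ],-1)*1000
g=d2["pixels"].max(2);r=(abs(L2[...,1]-1)<9)&(abs(L2[...,0])<110)&(L2[...,2]<60)
for x0 in range(-80,10,4):
    k=r&(L2[...,0]>=x0)&(L2[...,0]<x0+4)
    if k.sum(): print(x0,k.sum(),"z",np.median(L2[k][:,2]).round(1),"g",np.median(g[k]))
a=cv2.imread("pics/t_side.png")[140:200,215:285];cv2.imwrite("pics/t2.png",cv2.resize(a,(700,600),interpolation=2))
E
```

```text
orange 85 [[8.4, -13.5, 2.5], [21.1, -8.6, 24.2], [35.2, 11.2, 29.8]]
white 31 [[-49.2, -4.1, 30.7], [-28.7, 1.5, 32.5], [-6.5, 7.2, 37.7]]
black 135 [[-59.2, -24.5, 2.0], [-23.6, -9.6, 21.5], [39.2, 2.4, 35.0]]
-80 5 z 5.5 g 116.0
-76 3 z 24.1 g 115.0
-72 2 z 23.2 g 117.0
-68 7 z 28.0 g 136.0
-64 7 z 27.2 g 99.0
-60 5 z 32.9 g 33.0
-56 8 z 33.8 g 39.0
-52 8 z 32.8 g 122.5
-48 7 z 32.9 g 230.0
-44 8 z 31.6 g 225.5
-40 8 z 30.6 g 183.5
-36 9 z 32.1 g 226.0
-32 8 z 29.7 g 142.0
-28 9 z 29.7 g 230.0
-24 8 z 29.8 g 226.0
-20 9 z 29.2 g 194.0
-16 7 z 28.8 g 223.0
-12 9 z 26.9 g 222.0
-8 6 z 29.7 g 156.5
-4 11 z 24.6 g 77.0
0 6 z 26.8 g 44.5
4 4 z 27.6 g 76.0
```

View pics/t2.png

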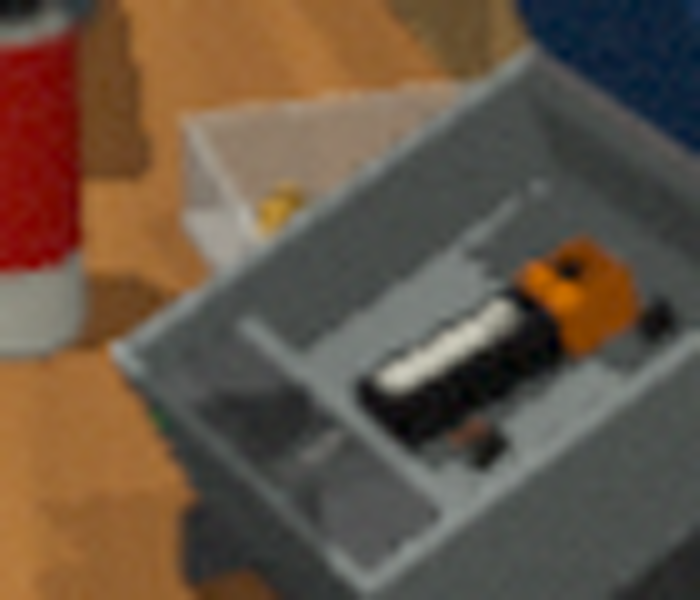

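```bash
python3 - <<'E'
from h import *
d2=load("i","top");P2=pts(d2);L2=np.stack([(P2-O)@BX,(P2-O)@BY,(P2-O)@BZ],-1)*1000
hsv=cv2.cvtColor(d2["pixels"],cv2.COLOR_RGB2HSV);g=d2["pixels"].max(2)
r=(abs(L2[...,1])<40)&(L2[...,0]>-62)&(L2[...,0]<0)&(L2[...,2]<30)
c=r&(hsv[...,1]>90)&(hsv[...,0]<20);print("copper",c.sum(),L2[c].round(1).tolist())
b=r&(g<50);q=L2[b]
for sg in(-1,1):
    k=q[q[:,1]*sg>8];print("rib",len(k),k.mean(0).round(1))
E
```

```text
copper 13 [[-29.2, -6.6, 6.7], [-29.8, 6.3, -0.5], [-32.2, -2.3, 3.0], [-33.7, -5.1, 1.7], [-32.3, 7.4, 1.0], [-33.6, 4.6, 0.5], [-36.3, -3.9, 3.0], [-37.6, -6.7, 2.5], [-35.4, 8.6, 0.4], [-36.9, 5.9, -0.5], [-41.2, -5.4, 0.7], [-39.1, 10.0, -1.8], [-38.2, 6.7, 4.7]]
rib 8 [-34.6 -22.5   9.1]
rib 4 [-34.   24.7   9.9]
```

The lamp is in the groove with its head uphill (t2: head at 575,290). But the tail underside is about 12 mm up, leaning on the lower wall (tail at 385,410), so it is not flat yet. I'll press the tail down lightly with the open uphill finger.

Request:
play_rows(
  rows=[
    [[0.05,0.02,0],0,-1],
    [[0.12,0.05,-0.1],0,-1],
    [[0.2,0.08,-0.2],0,-1],
    [[0.2,0.08,-0.3],0,-1],
    [[0.2,0.08,-0.3],0,-1],
  ],
)

```text
clock: 19.4
tcp_pos: [0.4626, 0.0781, 0.1362]
eef_rot: [0.691, -0.139, 0.695, 0.14]
wrist_force: [-0.5, -0.7, 0.2]
width: 1.001
```

```bash
python3 - <<'E'
from h import *
s=st();tr(s)
E
```

```text
t 19.4 tcp [0.4626 0.0781 0.1362] yaw 22.78 F [-0.5 -0.7  0.2] w 1.001
p -199.1 y 0.1 h 136.2
```

Request:
play_rows(
  rows=[
    [[0.08,0.034,0],0,-1],
    [[0.18,0.076,0],0,-1],
    [[0.26,0.11,0],0,-1],
    [[0.328,0.138,0],0,-1],
    [[0.328,0.138,0],0,-1],
  ],
)

```text
clock: 19.9
tcp_pos: [0.5479, 0.113, 0.1402]
eef_rot: [0.694, -0.14, 0.693, 0.14]
wrist_force: [-0.2, -0.4, -0.7]
width: 0.998
```

```bash
python3 - <<'E'
from h import *
s=st();tr(s);grab("u")
a=cv2.imread("pics/u_side.png")[100:220,170:310]
cv2.imwrite("pics/u_crop.png",cv2.resize(a,(700,600),interpolation=2))
E
```

```text
t 19.9 tcp [0.5479 0.113  0.1402] yaw 22.78 F [-0.2 -0.4 -0.7] w 0.998
p -106.9 y -0.7 h 140.2
```

View pics/u_crop.png

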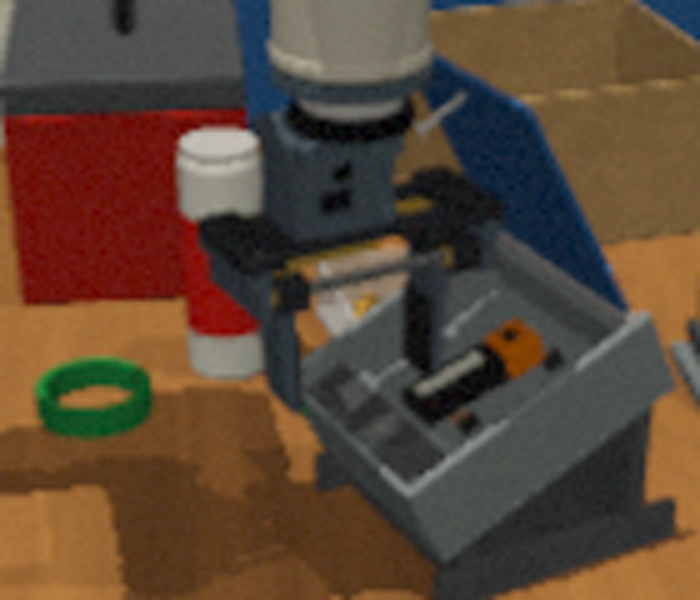

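Request:
play_rows(
  rows=[
    [[-0.012,-0.002,0],0,-1],
    [[-0.012,-0.002,-0.02],0,-1],
    [[-0.012,-0.002,-0.04],0,-1],
    [[-0.012,-0.002,-0.06],0,-1],
    [[-0.012,-0.002,-0.06],0,-1],
  ],
)

```text
clock: 20.5
tcp_pos: [0.5421, 0.1115, 0.124]
eef_rot: [0.693, -0.139, 0.694, 0.14]
wrist_force: [-0.2, 0.7, -0.4]
width: 1.002
```

```bash
python3 - <<'E'
from h import *
s=st();tr(s)
E
```

```text
t 20.5 tcp [0.5421 0.1115 0.124 ] yaw 22.75 F [-0.2  0.7 -0.4] w 1.002
p -112.9 y 0.1 h 124.0
```

Request:
play_rows(
  rows=[
    [[0.007,0.003,-0.008],0,-1],
    [[0.009,0.004,-0.016],0,-1],
    [[0.009,0.004,-0.024],0,-1],
    [[0.009,0.004,-0.032],0,-1],
    [[0.009,0.004,-0.032],0,-1],
  ],
)

```text
clock: 21.0
tcp_pos: [0.5447, 0.1126, 0.1165]
eef_rot: [0.693, -0.139, 0.693, 0.14]
wrist_force: [0.1, 0.4, -0.8]
width: 1.003
```

```bash
python3 - <<'E'
from h import *
s=st();tr(s);grab("v")
a=cv2.imread("pics/v_side.png")[130:200,205:285];cv2.imwrite("pics/v_crop.png",cv2.resize(a,(686,600),interpolation=2))
E
```

```text
t 21.0 tcp [0.5447 0.1126 0.1165] yaw 22.76 F [ 0.1  0.4 -0.8] w 1.003
p -110.0 y 0.2 h 116.5
```

View pics/v_crop.png

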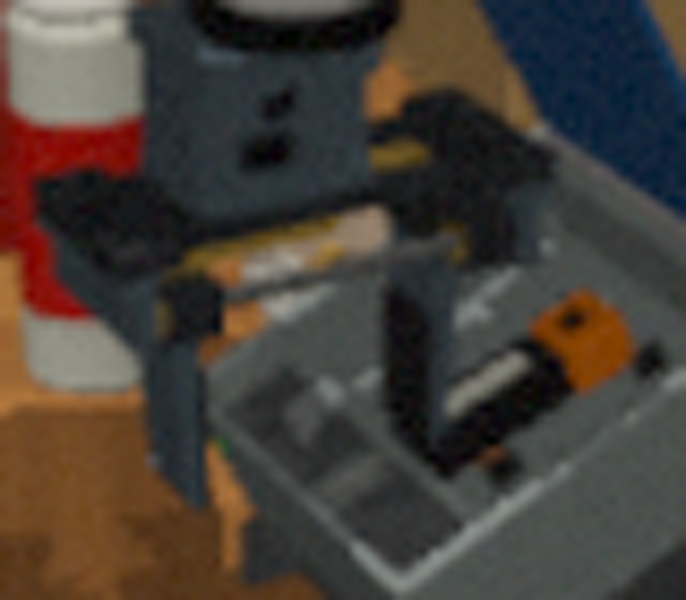

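Request:
play_rows(
  rows=[
    [[0,0,-0.004],0,-1],
    [[0,0,-0.008],0,-1],
    [[0,0,-0.012],0,-1],
    [[0,0,-0.014],0,-1],
    [[0,0,-0.014],0,-1],
  ],
)

```text
clock: 21.6
tcp_pos: [0.5449, 0.1126, 0.1132]
eef_rot: [0.693, -0.139, 0.693, 0.14]
wrist_force: [-0.0, -0.1, 0.2]
width: 0.999
```

```bash
python3 - <<'E'
from h import *
s=st();tr(s)
E
```

```text
t 21.6 tcp [0.5449 0.1126 0.1132] yaw 22.76 F [-0.  -0.1  0.2] w 0.999
p -109.8 y 0.1 h 113.2
```

Request:
play_rows(
  rows=[
    [[0,0,0.03],0,-1],
    [[-0.05,-0.021,0.06],0,-1],
    [[-0.2,-0.084,0.06],0,-1],
    [[-0.37,-0.155,0.06],0,-1],
    [[-0.5,-0.21,0.1],0,-1],
  ],
)

```text
clock: 22.1
tcp_pos: [0.416, 0.0594, 0.1381]
eef_rot: [0.692, -0.139, 0.694, 0.14]
wrist_force: [-0.1, -0.6, -0.1]
width: 1.001
```

```bash
cat > chk.py <<'E'
import sys
from h import *
tag=sys.argv[1]
s=st();tr(s);grab(tag)
a=cv2.imread(f"pics/{tag}_side.png")[135:205,205:285];b=cv2.imread(f"pics/{tag}_top.png")[115:215,155:255]
cv2.imwrite(f"pics/{tag}_crop.png",np.hstack([cv2.resize(a,(400,350),interpolation=2),cv2.resize(b,(350,350),interpolation=2)]))
for n in("top","side"):
    d=load(tag,n);P=pts(d);L=np.stack([(P-O)@BX,(P-O)@BY,(P-O)@BZ],-1)*1000
    hsv=cv2.cvtColor(d["pixels"],cv2.COLOR_RGB2HSV);g=d["pixels"].max(2)
    r=(abs(L[...,1]-1)<9)&(abs(L[...,0])<110)&(L[...,2]<60)&(L[...,2]>-5)
    print(n,[(x0,round(float(np.median(L[k][:,2])),1),int(np.median(g[k]))) for x0 in range(-72,60,8) if (k:=r&(L[...,0]>=x0)&(L[...,0]<x0+8)).sum()>2])
    w=r&(hsv[...,1]<50)&(hsv[...,2]>170)&(L[...,0]<10);q=L[w][:,:2];c=q.mean(0);v=np.linalg.svd(q-c)[2][0];v*=np.sign(v[0]);print(" strip",c.round(1),"ang",np.degrees(np.arctan2(v[1],v[0])).round(1))
    inb=(abs(L[...,0])<70)&(abs(L[...,1])<25)&(L[...,2]>8)&(L[...,2]<40)&(L[...,0]>0)
    og=inb&(hsv[...,0]<22)&(hsv[...,1]>150)
    if og.sum()>5:print(" orange",og.sum(),np.percentile(L[og],[3,50,97],axis=0).round(1).tolist())
E
python3 chk.py w
```

```text
t 22.1 tcp [0.416  0.0594 0.1381] yaw 22.77 F [-0.1 -0.6 -0.1] w 1.001
p -249.2 y 0.9 h 138.1
top [(-72, 25.8, 134), (-64, 22.6, 43), (-56, 21.9, 115), (-48, 23.1, 222), (-40, 21.3, 226), (-32, 21.6, 183), (-24, 22.7, 226), (-16, 22.5, 186), (-8, 20.7, 118), (0, 21.4, 41)]
 strip [-29.4   1.8] ang 0.8
side [(-72, 30.1, 121), (-64, 24.2, 52), (-56, 24.2, 107), (-48, 23.7, 158), (-40, 24.3, 158), (-32, 25.2, 175), (-24, 24.3, 148), (-16, 25.1, 143), (-8, 22.8, 62), (0, 23.7, 37), (8, 26.4, 178), (16, 26.9, 100), (24, 25.9, 115), (32, 25.0, 106), (40, 3.4, 78), (48, 1.5, 77), (56, 17.9, 63)]
 strip [-30.9   0.1] ang -0.3
 orange 80 [[6.5, -13.7, 9.0], [20.2, -8.8, 23.8], [33.6, 11.1, 27.9]]
```

View pics/w_crop.png

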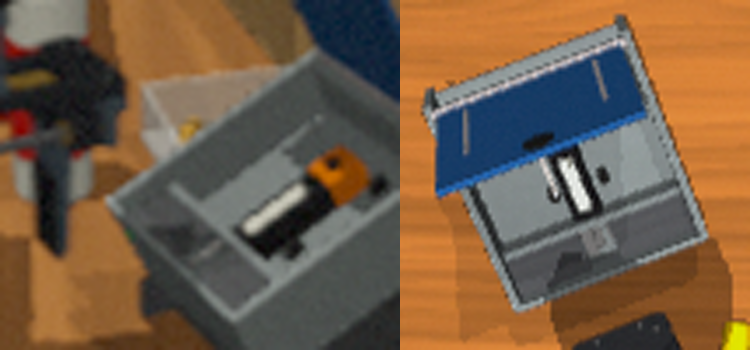

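The lamp is now flat: body top is at about z 22 along its whole length, the strip angle is about 0, and the head is at the upper end (left crop 340,175). Now I go over the hatch and come down behind it with the fingers shut.

Request:
play_rows(
  rows=[
    [[0,0,0.18],0,1],
    [[0,0,0.38],0,1],
    [[0,0,0.58],0,1],
    [[0,0,0.78],0,1],
    [[0,0,0.96],0,1],
  ],
)

```text
clock: 22.7
tcp_pos: [0.419, 0.06, 0.3815]
eef_rot: [0.694, -0.14, 0.692, 0.139]
wrist_force: [1.7, -0.2, 0.3]
width: 0.593
```

Request:
play_rows(
  rows=[
    [[0,0,0.04],0,1],
    [[0.16,0.067,0.06],0,1],
    [[0.34,0.14,0.06],0,1],
    [[0.52,0.22,0.06],0,1],
    [[0.7,0.29,0.06],0,1],
  ],
)

```text
clock: 23.2
tcp_pos: [0.5959, 0.1335, 0.3932]
eef_rot: [0.693, -0.14, 0.693, 0.14]
wrist_force: [0.8, -0.3, 0.1]
width: 0.152
```

```bash
python3 - <<'E'
from h import *
s=st();tr(s)
E
```

```text
t 23.2 tcp [0.5959 0.1335 0.3932] yaw 22.76 F [ 0.8 -0.3  0.1] w 0.152
p -54.7 y -0.4 h 393.2
```

Request:
play_rows(
  rows=[
    [[0.1,0.042,0],0,1],
    [[0.2,0.084,0],0,1],
    [[0.277,0.116,0],0,1],
    [[0.277,0.116,0],0,1],
    [[0.277,0.116,0],0,1],
  ],
)

```text
clock: 23.7
tcp_pos: [0.6637, 0.1615, 0.3928]
eef_rot: [0.693, -0.14, 0.694, 0.14]
wrist_force: [-0.3, -0.3, -0.9]
width: 0.005
```

```bash
python3 - <<'E'
from h import *
s=st();tr(s);grab("x")
a=cv2.imread("pics/x_side.png")[20:220,150:350];cv2.imwrite("pics/x_crop.png",cv2.resize(a,(600,600),interpolation=2))
E
```

```text
t 23.7 tcp [0.6637 0.1615 0.3928] yaw 22.77 F [-0.3 -0.3 -0.9] w 0.005
p 18.7 y -0.8 h 392.8
```

View pics/x_crop.png

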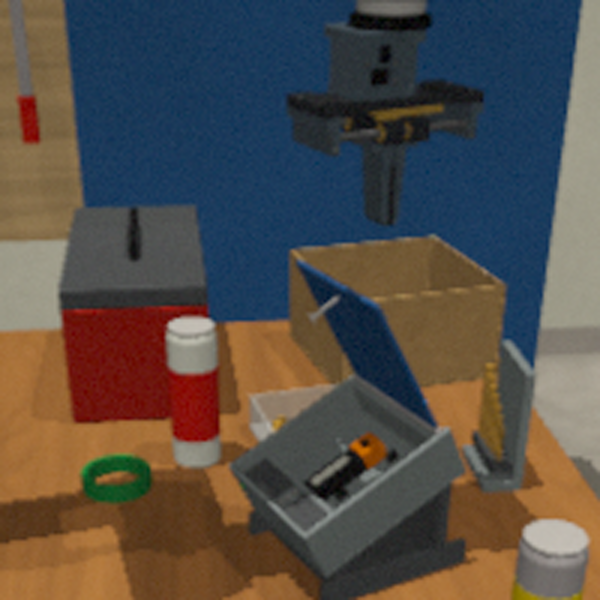

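Request:
play_rows(
  rows=[
    [[0,0,-0.12],0,1],
    [[0,0,-0.24],0,1],
    [[0,0.002,-0.3],0,1],
    [[-0.02,-0.007,-0.3],0,1],
    [[-0.05,-0.02,-0.3],0,1],
  ],
)

```text
clock: 24.3
tcp_pos: [0.6511, 0.1563, 0.3193]
eef_rot: [0.693, -0.139, 0.693, 0.139]
wrist_force: [-0.3, 0.3, 1.0]
width: 0.004
```

```bash
python3 - <<'E'
from h import *
s=st();tr(s)
E
```

```text
t 24.3 tcp [0.6511 0.1563 0.3193] yaw 22.75 F [-0.3  0.3  1. ] w 0.004
p 5.0 y -0.7 h 319.3
```

Request:
play_rows(
  rows=[
    [[-0.035,-0.013,-0.01],0,1],
    [[-0.07,-0.027,-0.025],0,1],
    [[-0.1,-0.039,-0.05],0,1],
    [[-0.133,-0.053,-0.08],0,1],
    [[-0.166,-0.067,-0.11],0,1],
  ],
)

```text
clock: 24.8
tcp_pos: [0.61, 0.1396, 0.293]
eef_rot: [0.695, -0.14, 0.692, 0.139]
wrist_force: [0.9, 0.4, 1.6]
width: 0.005
```

```bash
python3 - <<'E'
from h import *
s=st();tr(s);grab("y")
a=cv2.imread("pics/y_side.png")[20:220,150:350];cv2.imwrite("pics/y_crop.png",cv2.resize(a,(600,600),interpolation=2))
E
```

```text
t 24.8 tcp [0.61   0.1396 0.293 ] yaw 22.75 F [0.9 0.4 1.6] w 0.005
p -39.3 y -0.2 h 293.0
```

View pics/y_crop.png

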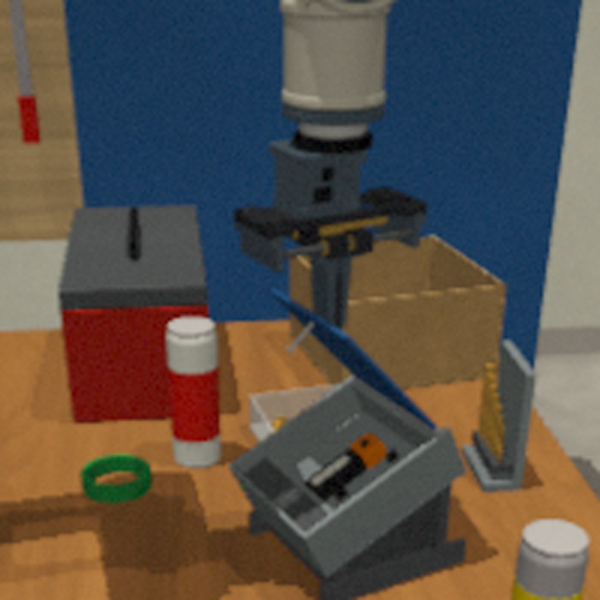

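Request:
play_rows(
  rows=[
    [[-0.033,-0.014,-0.035],0,1],
    [[-0.066,-0.028,-0.078],0,1],
    [[-0.096,-0.04,-0.128],0,1],
    [[-0.127,-0.053,-0.195],0,1],
    [[-0.155,-0.065,-0.27],0,1],
  ],
)

```text
clock: 25.4
tcp_pos: [0.5723, 0.1236, 0.225]
eef_rot: [0.695, -0.14, 0.692, 0.139]
wrist_force: [3.2, 1.3, 3.2]
width: 0.009
```

```bash
python3 - <<'E'
from h import *
s=st();tr(s)
E
```

```text
t 25.4 tcp [0.5723 0.1236 0.225 ] yaw 22.75 F [3.2 1.3 3.2] w 0.009
p -80.3 y -0.4 h 225.0
```

Request:
play_rows(
  rows=[
    [[-0.018,-0.007,-0.05],0,1],
    [[-0.036,-0.015,-0.1],0,1],
    [[-0.054,-0.022,-0.15],0,1],
    [[-0.072,-0.03,-0.2],0,1],
    [[-0.088,-0.036,-0.25],0,1],
  ],
)

```text
clock: 25.9
tcp_pos: [0.5508, 0.1147, 0.1622]
eef_rot: [0.695, -0.14, 0.692, 0.139]
wrist_force: [1.1, 0.6, 2.7]
width: 0.007
```

```bash
python3 - <<'E'
from h import *
s=st();tr(s);grab("z")
a=cv2.imread("pics/z_side.png")[60:220,150:350];cv2.imwrite("pics/z_crop.png",cv2.resize(a,(750,600),interpolation=2))
E
```

```text
t 25.9 tcp [0.5508 0.1147 0.1622] yaw 22.75 F [1.1 0.6 2.7] w 0.007
p -103.5 y -0.3 h 162.2
```

View pics/z_crop.png

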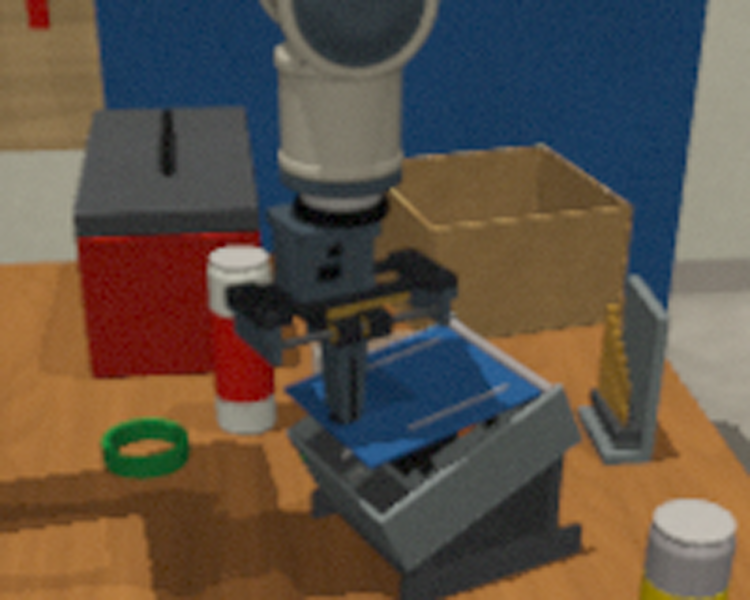

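Request:
play_rows(
  rows=[
    [[0,0,-0.03],0,1],
    [[0,0,-0.06],0,1],
    [[0,0,-0.09],0,1],
    [[0,0,-0.12],0,1],
    [[0,0,-0.152],0,1],
  ],
)

```text
clock: 26.5
tcp_pos: [0.5497, 0.1147, 0.1224]
eef_rot: [0.693, -0.14, 0.693, 0.139]
wrist_force: [2.9, 1.0, 16.1]
width: 0.006
```

Request:
play_rows(
  rows=[
    [[0,0,-0.01],0,1],
    [[0,0,-0.02],0,1],
    [[0,0,-0.03],0,1],
    [[0,0,-0.035],0,1],
    [[0,0,-0.035],0,1],
  ],
)

```text
clock: 27.0
tcp_pos: [0.5491, 0.1146, 0.1136]
eef_rot: [0.693, -0.14, 0.694, 0.14]
wrist_force: [-0.6, -0.9, 1.9]
width: 0.006
```

```bash
python3 - <<'E'
from h import *
s=st();tr(s)
E
```

```text
t 27.0 tcp [0.5491 0.1146 0.1136] yaw 22.76 F [-0.6 -0.9  1.9] w 0.006
p -105.2 y 0.3 h 113.6
```

Request:
play_rows(
  rows=[
    [[0,0,-0.004],0,1],
    [[0,0,-0.008],0,1],
    [[0,0,-0.01],0,1],
    [[0,0,-0.012],0,1],
    [[0,0,-0.012],0,1],
  ],
)

```text
clock: 27.5
tcp_pos: [0.5494, 0.1146, 0.111]
eef_rot: [0.693, -0.14, 0.693, 0.139]
wrist_force: [0.5, -1.2, 2.9]
width: 0.008
```

Request:
play_rows(
  rows=[
    [[0,0,-0.003],0,1],
    [[0,0,-0.006],0,1],
    [[0,0,-0.008],0,1],
    [[0,0,-0.008],0,1],
    [[0,0,-0.008],0,1],
  ],
)

```text
clock: 28.0
tcp_pos: [0.5494, 0.1146, 0.109]
eef_rot: [0.693, -0.14, 0.693, 0.14]
wrist_force: [0.2, 0.6, 3.3]
width: 0.005
```

Request:
play_rows(
  rows=[
    [[0,0,-0.003],0,1],
    [[0,0,-0.006],0,1],
    [[0,0,-0.008],0,1],
    [[0,0,-0.008],0,1],
    [[0,0,-0.008],0,1],
  ],
)

```text
clock: 28.5
tcp_pos: [0.5494, 0.1146, 0.107]
eef_rot: [0.693, -0.139, 0.693, 0.14]
wrist_force: [0.7, 0.4, 2.9]
width: 0.007
```

```bash
python3 - <<'E'
from h import *
s=st();tr(s);grab("aa")
a=cv2.imread("pics/aa_side.png")[120:210,190:300];cv2.imwrite("pics/aa_crop.png",cv2.resize(a,(733,600),interpolation=2))
d=load("aa","side");P=pts(d);hsv=cv2.cvtColor(d["pixels"],cv2.COLOR_RGB2HSV);L=np.stack([(P-O)@BX,(P-O)@BY,(P-O)@BZ],-1)*1000
m=(hsv[...,0]>100)&(hsv[...,0]<118)&(hsv[...,1]>150)&(abs(L[...,0])<110)&(abs(L[...,1])<80)&(L[...,2]>10)&(L[...,2]<90)
q=L[m];c=np.polyfit(q[:,0],q[:,2],1);print(m.sum(),"slope",c.round(4),"z at -83",np.polyval(c,-83).round(1))
d=load("a","side");P=pts(d);hsv=cv2.cvtColor(d["pixels"],cv2.COLOR_RGB2HSV);L=np.stack([(P-O)@BX,(P-O)@BY,(P-O)@BZ],-1)*1000
m=(hsv[...,0]>100)&(hsv[...,0]<118)&(hsv[...,1]>150)&(abs(L[...,0])<110)&(abs(L[...,1])<80)&(L[...,2]>10)&(L[...,2]<90)
q=L[m];c=np.polyfit(q[:,0],q[:,2],1);print("ref",c.round(4),np.polyval(c,-83).round(1))
E
```

```text
t 28.5 tcp [0.5494 0.1146 0.107 ] yaw 22.75 F [0.7 0.4 2.9] w 0.007
p -104.9 y 0.2 h 107.0
954 slope [ 0.0506 44.1693] z at -83 40.0
ref [-6.000e-04  4.808e+01] 48.1
```

View pics/aa_crop.png

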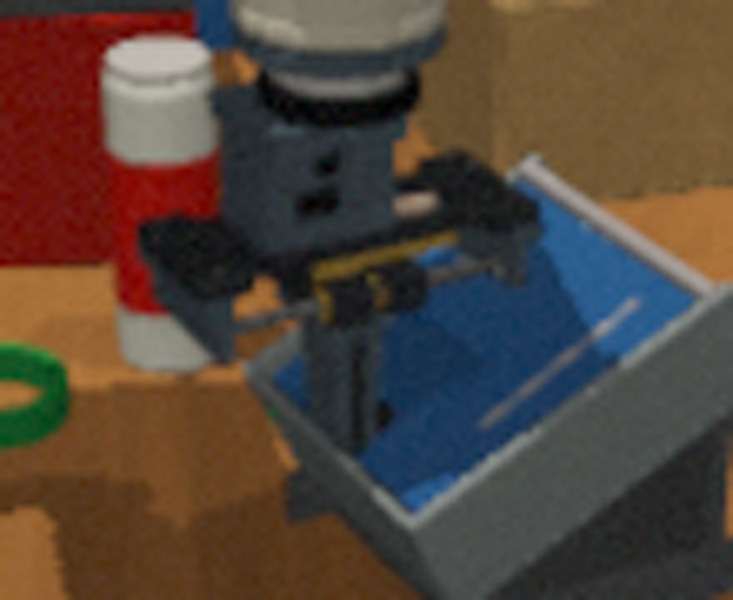

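The hatch now reads about -0.051 rad, and the stop is at -0.062. I'll go a little further.

Request:
play_rows(
  rows=[
    [[0.004,0.002,-0.003],0,1],
    [[0.004,0.002,-0.005],0,1],
    [[0.004,0.002,-0.007],0,1],
    [[0.004,0.002,-0.008],0,1],
    [[0.004,0.002,-0.008],0,1],
  ],
)

```text
clock: 29.1
tcp_pos: [0.5503, 0.115, 0.1053]
eef_rot: [0.693, -0.14, 0.693, 0.139]
wrist_force: [-3.3, -1.8, 8.8]
width: 0.002
```

Request:
play_rows(
  rows=[
    [[0,0,-0.002],0,1],
    [[0,0,-0.004],0,1],
    [[0,0,-0.004],0,1],
    [[0,0,-0.004],0,1],
    [[0,0,-0.004],0,1],
  ],
)

```text
clock: 29.6
tcp_pos: [0.5504, 0.1151, 0.105]
eef_rot: [0.693, -0.14, 0.693, 0.139]
wrist_force: [-7.0, -2.8, 21.2]
width: 0.008
```

That is the stop, at 21 N. Now I let go, straight up and then away.

Request:
play_rows(
  rows=[
    [[0,0,0.02],0,1],
    [[0,0,0.05],0,1],
    [[-0.01,-0.004,0.1],0,1],
    [[-0.1,-0.04,0.2],0,1],
    [[-0.25,-0.1,0.3],0,1],
  ],
)

```text
clock: 30.1
tcp_pos: [0.4887, 0.0903, 0.1802]
eef_rot: [0.694, -0.14, 0.693, 0.14]
wrist_force: [-0.1, -0.7, 0.8]
width: 0.003
```

Request:
play_rows(
  rows=[
    [[-0.1,-0.04,0.1],0,1],
    [[-0.25,-0.1,0.2],0,1],
    [[-0.35,-0.15,0.2],0,1],
    [[-0.35,-0.15,0.2],0,1],
    [[-0.35,-0.15,0.2],0,1],
  ],
)

```text
clock: 30.6
tcp_pos: [0.4006, 0.0525, 0.2299]
eef_rot: [0.694, -0.139, 0.693, 0.139]
wrist_force: [0.2, 0.2, 0.7]
width: 0.004
```

Request:
play_rows(
  rows=[
    [[0,0,0],0,1],
    [[0,0,0],0,1],
    [[0,0,0],0,1],
    [[0,0,0],0,1],
    [[0,0,0],0,1],
  ],
)

```text
clock: 31.1
tcp_pos: [0.4005, 0.0527, 0.2289]
eef_rot: [0.693, -0.14, 0.693, 0.14]
wrist_force: [-0.5, -0.5, -0.7]
width: 0.008
```

```bash
python3 - <<'E'
from h import *
s=st();tr(s);grab("bb")
for t in("a","bb"):
  for n in("side","top"):
    d=load(t,n);P=pts(d);hsv=cv2.cvtColor(d["pixels"],cv2.COLOR_RGB2HSV);L=np.stack([(P-O)@BX,(P-O)@BY,(P-O)@BZ],-1)*1000
    m=(hsv[...,0]>100)&(hsv[...,0]<118)&(hsv[...,1]>150)&(abs(L[...,0])<110)&(abs(L[...,1])<80)&(L[...,2]>10)&(L[...,2]<90)
    q=L[m];c=np.polyfit(q[:,0],q[:,2],1);print(t,n,m.sum(),"slope",c.round(4),"z at -83",np.polyval(c,-83).round(1))
E
```

```text
t 31.1 tcp [0.4005 0.0527 0.2289] yaw 22.77 F [-0.5 -0.5 -0.7] w 0.008
p -266.1 y 0.7 h 228.9
a side 1316 slope [-6.000e-04  4.808e+01] z at -83 48.1
a top 2818 slope [1.00000e-03 4.57496e+01] z at -83 45.7
bb side 1296 slope [1.34000e-02 4.70279e+01] z at -83 45.9
bb top 2800 slope [1.3200e-02 4.4746e+01] z at -83 43.6
```

View pics/bb_side.png

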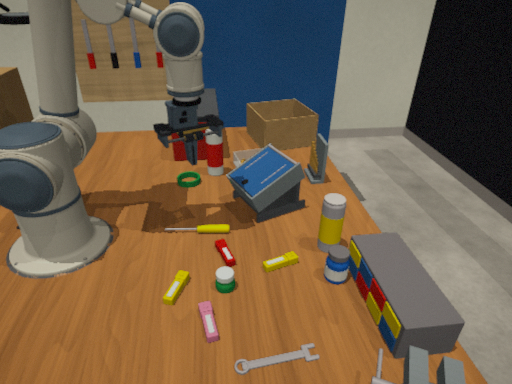

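View pics/bb_top.png

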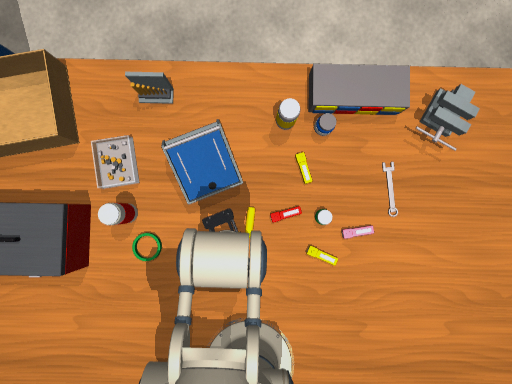

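The hatch stays shut and reads about -0.013 rad, possibly still creeping up to 0. The bystanders are unmoved. I'll wait and remeasure.

Request:
play_rows(
  rows=[
    [[0,0,0],0,1],
    [[0,0,0],0,1],
    [[0,0,0],0,1],
    [[0,0,0],0,1],
    [[0,0,0],0,1],
  ],
)

```text
clock: 31.7
tcp_pos: [0.4004, 0.0526, 0.2291]
eef_rot: [0.693, -0.139, 0.693, 0.139]
wrist_force: [-0.1, 0.5, -0.1]
width: 0.002
```

Request:
play_rows(
  rows=[
    [[0,0,0],0,1],
    [[0,0,0],0,1],
    [[0,0,0],0,1],
    [[0,0,0],0,1],
    [[0,0,0],0,1],
  ],
)

```text
clock: 32.2
tcp_pos: [0.4004, 0.0526, 0.2291]
eef_rot: [0.693, -0.14, 0.693, 0.139]
wrist_force: [-0.6, 0.4, -0.1]
width: 0.006
```

Request:
play_rows(
  rows=[
    [[0,0,0],0,1],
    [[0,0,0],0,1],
    [[0,0,0],0,1],
    [[0,0,0],0,1],
    [[0,0,0],0,1],
  ],
)

```text
clock: 32.7
tcp_pos: [0.4004, 0.0526, 0.2291]
eef_rot: [0.693, -0.14, 0.693, 0.14]
wrist_force: [0.0, -0.4, 0.4]
width: 0.003
```

```bash
python3 - <<'E'
from h import *
s=st();grab("cc")
for t in("cc",):
  for n in("side","top"):
    d=load(t,n);P=pts(d);hsv=cv2.cvtColor(d["pixels"],cv2.COLOR_RGB2HSV);L=np.stack([(P-O)@BX,(P-O)@BY,(P-O)@BZ],-1)*1000
    m=(hsv[...,0]>100)&(hsv[...,0]<118)&(hsv[...,1]>150)&(abs(L[...,0])<110)&(abs(L[...,1])<80)&(L[...,2]>10)&(L[...,2]<90)
    q=L[m];c=np.polyfit(q[:,0],q[:,2],1);print(t,n,m.sum(),"slope",c.round(4),"z at -83",np.polyval(c,-83).round(1))
    # bystander change vs start
    df=np.abs(d["pixels"].astype(int)-load("a",n)["pixels"]).max(2);cv2.imwrite(f"pics/diff_{n}.png",np.clip(df*2,0,255).astype(np.uint8))
E
python3 -c "
import cv2,numpy as np
cv2.imwrite('pics/diff.png',cv2.resize(np.hstack([cv2.imread('pics/diff_side.png'),cv2.imread('pics/diff_top.png')]),(800,300)))"
```

```text
t 32.7 tcp [0.4004 0.0526 0.2291] yaw 22.76 F [ 0.  -0.4  0.4] w 0.003
cc side 1303 slope [1.35000e-02 4.70625e+01] z at -83 45.9
cc top 2792 slope [1.27000e-02 4.46372e+01] z at -83 43.6
```

View pics/diff.png

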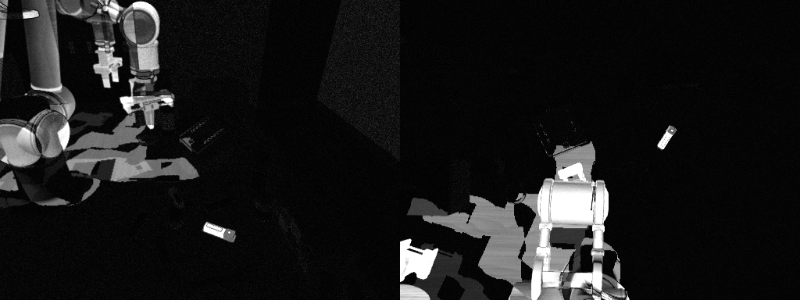

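The hatch has held at about -0.013 rad (2 mm under flush at the pad) for over 2 s. Unlatched, its spring would have swung it open, so the latch has caught. The difference images show only the lamp, the arm and its shadows, and a faint outline of the hatch. I'm handing in.

```bash
python3 - <<'E'
from h import *
print(robot.sign_off());st()
E
```

```text
the job is handed in; nothing more can be done
None
the job is handed in; nothing more can be done
```

The lamp is lying in the cradle and the hatch is shut and holding by itself. I handed the job in at about 33 s of the 72 s allowed. One check was slightly off: the hatch settled a little below flush.

**What I did**
- **Opening:** I pressed the pad once to its stop (about 11 N) and the hatch sprang fully open.
- **Placing the lamp:** The open hatch leans over the cradle, so the gripper could not reach straight in. I gripped the lamp by the rear of its black body instead of near its centre. I set it on the lower cradle wall with its head uphill and pushed it in with an open finger. I then pressed down its tail, which had caught on the wall.
- **Closing:** I swung the hatch down from behind, pressed it to the stop (about 21 N) and let go.

**What the last checks showed**
- **Lamp:** Just before closing it was flat in the groove, with its top level along its length, under 1° of twist and the orange head at the upper end. It rests against the lower wall, about 13 mm downhill of the cradle centre.
- **Hatch:** It stayed shut and still for over 2 s with nothing touching it. It read about -0.013 rad in both cameras, roughly 2 mm below flush, where it read 0 at the start. It did not spring open, so I take the latch as caught.
- **Bystanders:** Comparing images from the start and the end shows no other object moved.

**What went wrong on the way**
- The wrist, or possibly the hatch's pin, touched the open hatch on the first try at placing, at about 18 N. I backed off, and the hatch was not moved.
- The tail probably dropped some 10 to 15 mm as it slid over the wall, so that part was less gentle than the rest.

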